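Press the hook tiles onto their backing in the swing-bar press

ROBOT

A 6-joint arm with a two-finger parallel gripper is mounted at the origin on the work surface. World frame = base frame: x ahead of the robot, y to its left, z up, the work surface at z = 0. Lengths are in m, angles in rad, forces in N, time in s.
With the tool pointing down it reaches from about 0.2 to 0.875 m from the base axis. Payload 3.4 kg.
Tool frame: the origin (TCP) lies midway between the tips of the shut fingers; the grasp point (between the pads) lies 19 mm behind it; z points along the fingers, y is the direction in which the jaws open and shut (so a half turn about z gives the same grasp; the last joint's range is limited). The gripper opens to 94 mm and grips with 3 to 60 N. Pads are 16 mm wide; open, the fingers measure 119 mm over their backs; the gripper's body (75 mm by 177 mm) begins 78 mm behind the grasp point.
Start: joints at [1.123, 0.276, 1.505, -0, 1.361, -0.121], TCP at [0.185, 0.545, 0.177] pointing down, gripper open.
Joint ranges: [-2.89, 2.89], [-0.75, 2.08], [0.22, 2.7], [-1.18, 4.32], [0.11, 2.71], [-2.7, 2.7]. Speed limits (rad/s): [2.57, 2.57, 3.14, 3.14, 3.14, 3.14].

INTERFACE

Orientations are given as a unit quaternion [x, y, z, w].
In Python, from station import manip, eyes, order gives the robot as it stands.
- The arm moves only by the shell command python3 -m jog 'ROWS' [FORCE]. ROWS is JSON, a list that holds one entry, the list of rows, each a list of 7 numbers: the opening in per cent of the stroke, from 0 (shut) to 100 (fully open), then the shift along the tool's x, y, z in mm, then the turn, a rotation vector about the tool's x, y, z in rad. In form: [[[grip, tx, ty, tz, rx, ry, rz], ...]]. A call has exactly 8 rows; each row shifts and turns the commanded pose from where the row before left it, along the tool's axes as they then stand; what a row does not reach is not made up. A row lasts 1/12 s, in which the tool goes at most 41.7 mm and 7.16 degrees, less where a joint would pass 70% of its speed; a pose out of reach is approached as far as the arm can. A call with a gripper value outside its range is refused whole. The fingers move at their own pace and stop on an object; FORCE is the grip in N (left out, the last holds). Time passes only in rows, so rows that do not move let the fingers close, or fill a call up. It gives the time, the measured TCP pose, the force and the opening at its end, in the units of the state.
- manip.get_state(): the state, without advancing time (a new reading comes with each control period).
- eyes.camera(name): name is "scene" or "top" or "wrist"; returns a dict with "image" (480x640x3 uint8, red, green, blue), "z_map" (480x640 float32, m along the optical axis (not along the pixel's ray), 0 where there is no reading), "fov_y" (degrees; the focal length in pixels is half the picture's height over the tangent of half this angle, whatever the lens; pixels are square), "cx", "cy" (the principal point, pixels), "cam_to_world" (4x4, takes a point from camera to world coordinates). Camera axes: x right, y down, z forward; pixel columns grow to the right and rows downward; lengths in m; the calibration is good to about 2 mm. A picture is of the moment at which its call begins.
- order.finish_job(): hands the job in, once; it reports no verdict.
Trained networks look in a picture, given as the dict that the camera call returned (one of the last four; its "shot" number tells which), for a name from the list of things; names that differ only in an ending like _2 or _b are one class to them, and where a whole thing is asked for, a point or a joint stands for the part that bears it (a point fixed in the world has none). Each returns a list of dicts, best first, with "score" (0 to 1); they miss things now and then, are a little off and sometimes report something else, mostly with a low value. They report only what shows in the picture. A call takes as long as a camera call. They do not tell look-alikes from the thing itself.
- eyes.masks_of(label, picture): "region" (480x640 bool, what is visible of it) and "bbox" ([left, top, right, bottom] in pixels, round what is visible of it).
The state is a dict: "time_s": time; "q": joint angles; "dq": joint speeds; "effort": joint torques, N m; "tool_pos": TCP position; "ee_rot": TCP orientation; "ft_force": force on the tool from outside, world axes, zero at the start; "torque": the same for the moment, N m; "gripper_width": finger opening in m.
Only numpy, scipy, OpenCV 4.12 (cv2) and the standard library are available. Lean on these libraries where they do the work, as an engineer would, in place of code of your own. Each camera call takes 0.05 s, during which the arm holds its last target.

TASK

Swing the press's bar right clear of its tray to the stop, then lay every hook tile from the ware board flat in the tray, pegs up, side by side across it. Swing the bar back over the tray to its stop, fold the hasp down flat over the bar's end, and only then pump the hand lever three full strokes, each right down and all the way back up. Leave the press closed like that, and do not disturb the other things on the table.

Things in the scene. Friction and masses are not known exactly. Their poses are not given: they have to be found in the camera images.
- press: bench press: grey base plate 360 x 150 x 20 mm with a wooden-rimmed tray on it, a swing bar and a hasp; fixed. Origin on the table under the tray's centre; x runs along the tray towards the bar's hinge (away from the robot), y to the left, z up.
- tray (a point): centre of the tray's floor, 20 mm above the table, axes as the press. The tray is 190 mm (x) by 112 mm (y) inside, with a rim 8 mm thick and 10 mm high: room for four hook tiles side by side, each lying across it (its long side along the tray's y).
- bar (a joint): swing bar of the press, rad: 0 = over the middle of the tray, against its stop; grows as it swings to the left (+y, clockwise from above) up to its stop at 1.25, clear of the tray. Stays where it is left; stiff hinge (about 1 N at the handle).
- bar_hinge (a point): on the bar's vertical hinge axis, 100 mm above the table; 135 mm beyond the tray's centre along the tray's x. The bar is 40 mm wide, its underside 70 mm and its top 100 mm above the table, with a 48 mm wide cylinder on it up to 140 mm, 135 mm from the hinge.
- bar_handle (a point): near the top of the bar's handle: black upright round rod, 22 mm across, from 100 to 165 mm above the table, at the bar's free end 300 mm from the hinge axis; this point is 5 mm below the rod's top. The point's axes turn with the bar (x points from the handle to the hinge).
- hasp (a joint): hasp of the press, rad: 0 = lying flat over the bar's end (closed); grows as it swings up and back to the right, up to 1.9; at about 1.57 it stands upright. Stays where it is left (about 1 N to move at its tip).
- hasp_hinge (a point): centre of the hasp's hinge, on the block at the tray's near end, 105 mm above the table; the hinge axis is the press's x. Relative to the tray's centre it is at x -125 mm, y -45 mm. The block (32 x 20 mm) ends 3 mm below it.
- hasp_tip (a point): top of the upturned lip at the hasp's free end. The hasp is a steel strap 80 mm long, 24 mm wide, 4 mm thick, that points to +y of the press when closed; its lip, 10 mm thick (70 to 80 mm from the hinge), stands 26 mm up from the strap (up when closed, to the right when the hasp stands upright).
- pump: hand pump: steel base 130 x 200 mm, grey reservoir to 100 mm and gauge to 167 mm, fixed; origin on the table near its middle. Its lever points to the pump's -y (to the robot's right).
- lever (a joint): pump lever, rad: 0 = up (at rest, pointing 0.35 rad above level); grows as it is pressed down, stop at 0.65. Sprung: it returns to 0 by itself when let go; about 3 N at the grip to start it and 9 N when fully down.
- lever_hinge (a point): on the lever's level pivot axis (the pump's x), 90 mm above the table.
- lever_grip (a point): on the centre line of the lever's black round grip (26 mm thick, the last 75 mm of the lever), 185 mm from the pivot; the lever ends 33 mm further out. The point moves with the lever.
- ware_board: plywood board 280 x 200 x 12 mm lying on the table, fixed, on which the hook tiles start. Origin at the centre of its underside.
- tile_1: red-brown fired clay hook tile: plate 100 (its x) x 40 (its y) x 12 mm with a peg block 45 (x) x 22 (y) x 30 mm on its middle, so 42 mm tall in all; 190 g or so. Origin at the centre of its underside, z up. May be absent (None).
- tile_2: red-brown fired clay hook tile: plate 100 (its x) x 40 (its y) x 12 mm with a peg block 45 (x) x 22 (y) x 30 mm on its middle, so 42 mm tall in all; 190 g or so. Origin at the centre of its underside, z up. May be absent (None).
- tile_3: red-brown fired clay hook tile: plate 100 (its x) x 40 (its y) x 12 mm with a peg block 45 (x) x 22 (y) x 30 mm on its middle, so 42 mm tall in all; 190 g or so. Origin at the centre of its underside, z up. May be absent (None).
- tile_4: red-brown fired clay hook tile: plate 100 (its x) x 40 (its y) x 12 mm with a peg block 45 (x) x 22 (y) x 30 mm on its middle, so 42 mm tall in all; 190 g or so. Origin at the centre of its underside, z up. May be absent (None).
- water_bottle: clear water bottle with a green cap, 64 mm across, 200 mm tall; not part of the job, leave it alone. Origin at the centre of its underside.
- glaze_jar: amber glaze jar, 72 mm across, 60 mm tall; not part of the job, leave it alone. Origin at the centre of its underside.
- bowl: small blue bowl, 100 mm across, 40 mm tall; not part of the job, leave it alone. Origin at the centre of its underside.
- cup: unglazed cup, 72 mm across, 85 mm tall; not part of the job, leave it alone. Origin at the centre of its underside.
- plain_tile: plain square tile without a peg, 90 x 90 x 12 mm; not part of the job, leave it alone. Origin at the centre of its underside.
- modelling_tool: spatula-like modelling tool, 190 mm long, lying flat; not part of the job, leave it alone.
- clay_tower: little clay tower with a roof, 80 mm across, 105 mm tall; not part of the job, leave it alone. Origin at the centre of its underside.
There are look-alikes about, which are no part of the job. Leave any turquoise look-alike of the tile_4 alone. Leave any pink or yellow look-alike of the tile_2 alone.

How it is judged:
By the outcome, as a careful person would: the job done as asked, in the order asked, and still so for the second after the job is handed in, with the robot touching nothing.
Of tile_1, tile_2, tile_3, tile_4 only 2 to 4 are there at a start; the rules pass over those that are not, and their reading is None.
At some moment in a run one of tile_1, tile_2, tile_3, tile_4 may be knocked a few centimetres aside while the robot is not near it.
Once in a run the grip may slacken for a moment while it holds something.
It also fails if it takes over 210 s, if anything falls off the work surface, if the arm or the gripper's body presses on something with over 40 N, if the wrist force passes 120 N, or if a joint passes its speed limit or range.

## Working session

There is one attempt and no reset: what is moved stays moved. The work goes in short steps, Python scripts to look and compute and a shell command to move; the robot and the scene stay as the last step left them, time stands still between calls to the robot, and variables do not carry over. Pictures are saved under pics/ and viewed, and the job is handed in when it is done.

```bash
ls; mkdir -p pics
cat > h.py <<'E'
from station import manip, eyes, order
import numpy as np, cv2
from scipy.spatial.transform import Rotation as R
def K(p):
    f=240/np.tan(np.radians(p["fov_y"])/2); return f,p["cx"],p["cy"]
def cloud(p):
    f,cx,cy=K(p); z=p["z_map"]; v,u=np.mgrid[0:480,0:640]
    P=np.stack([(u-cx)/f*z,(v-cy)/f*z,z,np.ones_like(z)],-1)@np.array(p["cam_to_world"]).T
    P=P[...,:3]; P[z==0]=np.nan; return P
def save(p,n): cv2.imwrite("pics/"+n,p["image"][...,::-1])
def crop(p,n,b,s):
    l,t,r,bb=b; cv2.imwrite("pics/"+n,cv2.resize(p["image"][t:bb,l:r,::-1],None,fx=s,fy=s,interpolation=cv2.INTER_CUBIC))
def st():
    s=manip.get_state(); print(round(s["time_s"],2),"tcp",np.round(np.array(s["tool_pos"])*1000,1),"rotvec",np.round(R.from_quat(s["ee_rot"]).as_matrix(),3).tolist(),"F",np.round(s["ft_force"],1),"w",round(s["gripper_width"]*1000,1)); return s
E
python3 - <<'E'
from h import *
s=st(); print(s["q"])
for n in("scene","top","wrist"):
    p=eyes.camera(n); save(p,n+"0.png"); print(n,p["fov_y"],p["cx"],p["cy"],np.round(p["cam_to_world"],3).tolist())
    np.savez("/tmp/%s0.npz"%n,P=cloud(p))
E
```

```text
pics
0.0 tcp [184.3 544.  176.4] rotvec [[-0.947, 0.321, -0.001], [0.321, 0.947, -0.002], [0.0, -0.002, -1.0]] F [ 0.7  0.3 -0.2] w 93.8
[ 1.12299453e+00  2.76579737e-01  1.50610057e+00 -2.08903590e-05
  1.36067961e+00 -1.21007170e-01]
scene 50.777413865579625 321.4811889590762 242.01256743922607 [[0.333, 0.48, -0.812, 1.646], [0.943, -0.151, 0.297, -0.388], [0.02, -0.864, -0.503, 0.848], [0.0, 0.0, 0.0, 1.0]]
top 57.83807758022952 307.51787484699184 234.3268673579618 [[-0.03, -0.996, 0.084, 0.389], [-1.0, 0.03, -0.002, 0.021], [-0.001, -0.084, -0.996, 1.186], [0.0, 0.0, 0.0, 1.0]]
wrist 71.87076844256092 319.49655699531974 235.65900124358186 [[0.32, 0.914, 0.251, 0.111], [0.948, -0.308, -0.086, 0.569], [-0.001, 0.265, -0.964, 0.384], [0.0, 0.0, 0.0, 1.0]]
```

View pics/top0.png

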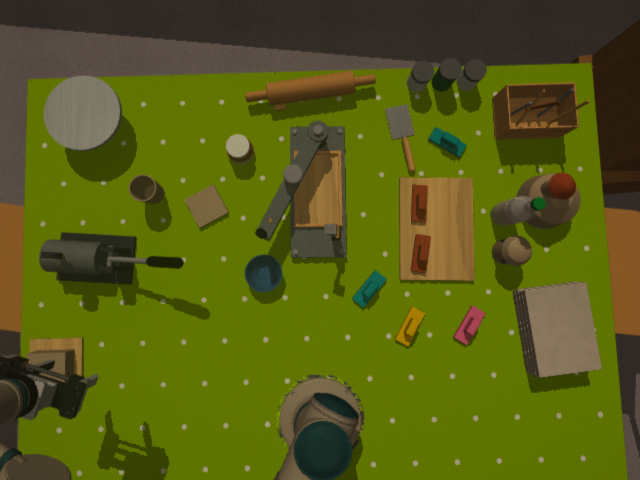

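View pics/scene0.png

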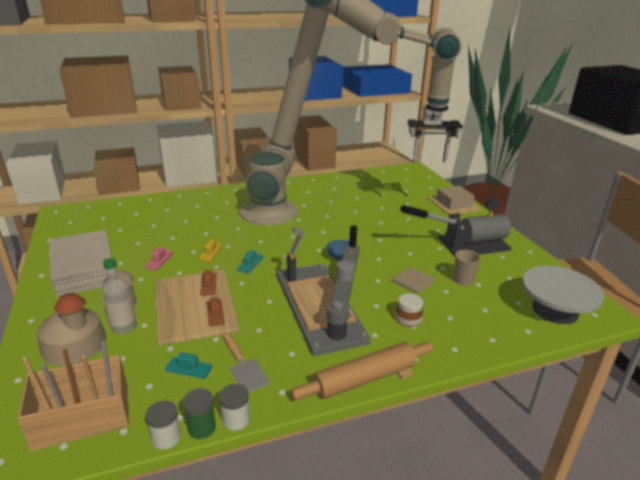

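View pics/wrist0.png

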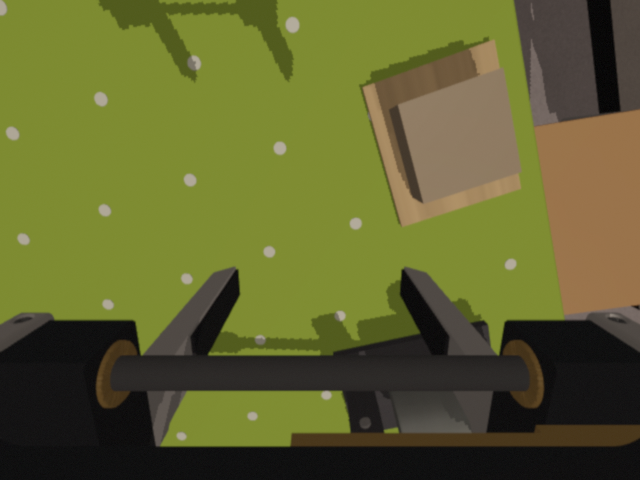

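The top view shows two red-brown hook tiles on the ware board at (420,203) and (422,254). The look-alikes are turquoise at (447,142) and (369,289), yellow at (410,327) and pink at (469,325). The bar lies part-way to the left, with its handle at (262,232). The hasp stands near (331,230). The pump lever grip is at (165,262).

Run:
```python
from h import *
p=eyes.camera("top"); P=cloud(p)
np.savez("/tmp/top.npz",P=P,img=p["image"])
crop(p,"c0.png",(230,100,490,340),3)
for l in ("tile_1","press","bar","hasp","lever","ware_board","bar_handle","lever_grip","pump"):
    for m in eyes.masks_of(l,p)[:6]:
        Q=P[m["region"]]; Q=Q[~np.isnan(Q[:,0])]
        b=[int(x) for x in m["bbox"]]
        if len(Q)<5: print(l,m["score"],b);continue
        print(l,round(m["score"],2),b,len(Q),"med",np.round(np.median(Q,0)*1000),"zmax",round(np.percentile(Q[:,2],98)*1000),"rgb",p["image"][m["region"]].mean(0).round())
        t=Q[Q[:,2]<Q[:,2].max()]
        r=cv2.minAreaRect((Q[:,:2]*1000).astype(np.float32)); print("   rect",np.round(r[0]),np.round(r[1]),round(r[2],1))
```

```text
tile_1 0.92 [395, 305, 424, 346] 612 med [ 238. -243.   14.] zmax 45 rgb [143. 109.   0.]
   rect [ 234. -248.] [ 44. 104.] 60.6
tile_1 0.89 [353, 270, 387, 308] 581 med [ 337. -138.   13.] zmax 45 rgb [22. 88. 66.]
   rect [ 336. -143.] [ 43. 102.] 47.9
tile_1 0.82 [454, 302, 485, 342] 621 med [ 235. -399.   14.] zmax 45 rgb [142.  61.  67.]
   rect [ 232. -407.] [ 49. 100.] 55.0
tile_1 0.59 [411, 185, 428, 223] 570 med [ 559. -280.   26.] zmax 57 rgb [97. 49. 19.]
   rect [ 564. -285.] [ 41. 101.] 84.9
tile_1 0.57 [413, 234, 431, 271] 581 med [ 428. -278.   25.] zmax 57 rgb [98. 48. 19.]
   rect [ 428. -284.] [ 45. 100.] 79.1
tile_1 0.57 [427, 128, 462, 156] 551 med [ 729. -370.   14.] zmax 46 rgb [18. 74. 57.]
   rect [ 733. -374.] [99. 40.] 57.0
press 0.81 [255, 118, 350, 256] 8477 med [588.  -1.  22.] zmax 164 rgb [90. 78. 49.]
   rect [620.  34.] [251. 385.] 88.6
bar 0.76 [254, 121, 329, 241] 2132 med [614.  57. 101.] zmax 164 rgb [72. 70. 53.]
   rect [624.  60.] [ 64. 336.] 60.5
hasp 0.67 [324, 224, 341, 239] 159 med [484. -38. 182.] zmax 190 rgb [91. 81. 61.]
   rect [486. -
[... 187 characters left out ...]
8. 101.] zmax 164 rgb [72. 71. 53.]
   rect [643.  56.] [ 70. 371.] 59.5
lever 0.77 [109, 257, 182, 268] 570 med [425. 385. 151.] zmax 174 rgb [48. 51. 26.]
   rect [426. 416.] [204.  26.] 84.4
ware_board 0.75 [398, 178, 473, 281] 6469 med [ 493. -345.   12.] zmax 18 rgb [145. 109.  54.]
   rect [ 494. -332.] [205. 279.] 88.2
bar_handle 0.79 [256, 120, 328, 240] 2195 med [612.  57. 101.] zmax 163 rgb [72. 70. 52.]
   rect [630.  57.] [ 70. 347.] 61.8
lever_grip 0.57 [108, 254, 186, 267] 595 med [425. 385. 151.] zmax 173 rgb [49. 51. 26.]
   rect [425. 418.] [207.  30.] 87.1
pump 0.81 [39, 230, 183, 286] 4807 med [434. 568.  81.] zmax 168 rgb [48. 49. 30.]
   rect [436. 534.] [440. 136.] 84.8
```

View pics/c0.png

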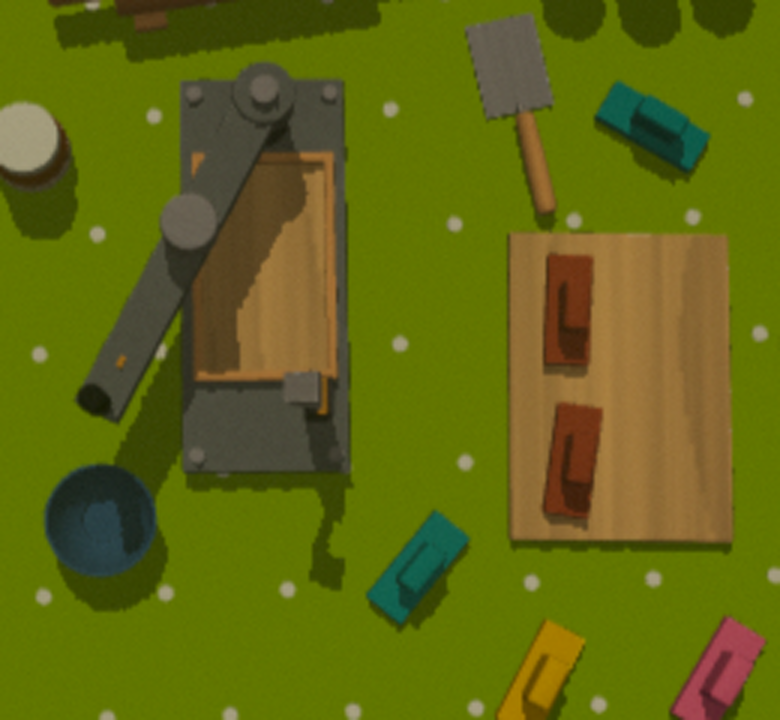

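Run:
```python
from h import *
d=np.load("/tmp/top.npz"); P=d["P"]; im=d["img"].astype(int)
v,u=np.mgrid[0:480,0:640]
def fit(msk,n):
    Q=P[msk]; Q=Q[~np.isnan(Q[:,0])]
    r=cv2.minAreaRect((Q[:,:2]*1000).astype(np.float32)); print(n,len(Q),"mean",np.round(Q.mean(0)*1000,1),"rect",np.round(r[0],1),np.round(r[1],1),round(r[2],1)); return Q
z=P[...,2]*1000
box=lambda l,t,r,b:(u>=l)&(u<r)&(v>=t)&(v<b)
fit(box(285,118,352,265)&(z>14)&(z<26),"base")
fit(box(285,145,352,240)&(z>26.5)&(z<34),"rim")
fit(box(250,220,275,245)&(z>150)&(z<175),"handle")
fit(box(280,160,305,190)&(z>132)&(z<148),"cyl")
fit(box(300,110,335,150)&(z>80),"hinge"); 
fit(box(250,118,335,240)&(z>92)&(z<108),"bar")
Q=fit(box(320,218,345,242)&(z>60),"hasp"); print(np.percentile(Q[:,2]*1000,[0,10,30,50,70,90,100]).round())
for c in((420,203),(422,254)):
    b=box(c[0]-14,c[1]-26,c[0]+14,c[1]+26)
    red=(im[...,0]>1.6*im[...,1])
    Q=fit(b&red&(z>18)&(z<34),"plate"); Q=fit(b&(z>48)&(z<62),"peg")
Q=fit(box(108,250,190,275)&(z>85),"lever")
Q=fit(box(145,250,190,275)&(z>105),"grip")
for a in range(108,186,6):
    m=box(a,250,a+3,275)&(z>85); q=P[m]; 
    if len(q): i=q[:,2].argmax(); print(a,np.round(q[i]*1000),np.round(q.mean(0)*1000))
```

```text
base 5207 mean [586.6 -14.9  20.6] rect [606.7 -11.8] [150.3 361.1] 88.9
rim 491 mean [601.6 -24.6  29.9] rect [604.8 -16. ] [136.  251.4] 88.3
handle 67 mean [483.8 130.9 164.6] rect [484.5 131. ] [19.  19.3] 86.9
cyl 294 mean [627.1  51.4 140. ] rect [627.1  51.3] [46.5 44.6] 89.0
hinge 544 mean [732.6  -7.6 103.4] rect [729.8  -8.4] [52.7 86.3] 67.5
bar 1676 mean [622.   52.8 100.7] rect [621.7  49.4] [198.2 301.2] 89.1
hasp 213 mean [483.1 -42.3 151.5] rect [484.9 -42.4] [40.8 30.7] 88.4
[ 61. 100. 109. 179. 183. 187. 192.]
plate 355 mean [ 562.6 -282.    24.6] rect [ 564.3 -285.2] [40.5 99.1] 84.7
peg 143 mean [ 564.3 -284.4   53.6] rect [ 564.2 -285.3] [22.2 43.9] 87.7
plate 385 mean [ 428.2 -279.2   24.2] rect [ 428.6 -282.3] [40.9 99.7] 78.8
peg 148 mean [ 428.6 -281.3   53.7] rect [ 428.2 -281.9] [22.1 44.8] 78.6
lever 708 mean [425.  414.9 136.6] rect [430.9 418.7] [ 52.7 207.4] 0.6
grip 389 mean [421.2 360.1 158.3] rect [421.5 364.7] [100.4  25.8] 85.0
108 [414. 507. 115.] [430. 516. 100.]
114 [456. 500. 108.] [427. 501.  99.]
120 [435. 483. 114.] [431. 482. 109.]
126 [432. 463. 121.] [431. 465. 115.]
132 [426. 446. 126.] [428. 447. 122.]
138 [428. 425. 135.] [427. 430. 128.]
144 [425. 408. 143.] [427. 413. 135.]
150 [422. 390. 152.] [424. 394. 147.]
156 [419. 374. 159.] [423. 378. 153.]
162 [423. 363. 164.] [421. 362. 159.]
168 [420. 341. 171.] [420. 346. 165.]
174 [419. 326. 176.] [418. 330. 170.]
180 [417. 318. 171.] [418. 318. 166.]
```

```bash
cat >> h.py <<'E'
def go(x,y,z,a,N=8):
    s=manip.get_state(); M=R.from_quat(s["ee_rot"]).as_matrix(); D=np.array([x,y,z])-np.array(s["tool_pos"])*1000
    a0=np.arctan2(M[0,1],M[1,1]); c=(a-a0)/N
    A=sum(M@R.from_rotvec([0,0,k*c]).as_matrix() for k in range(N))
    t=np.linalg.solve(A,D)
    print("N",N,"row",np.round(t,1),"rz",round(c,4),"| tcp",np.round(np.array(s["tool_pos"])*1000,1),"a0",round(a0,3),"tilt",np.round(M[:2,2],3),"t",round(s["time_s"],1),"F",np.round(s["ft_force"],1),"w",round(s["gripper_width"]*1000,1))
E
python3 - <<'E'
from h import *
go(184,544,290,.327,4)
go(484,131,290,.507,16)
E
```

```text
N 4 row [  0.1  -0.2 -28.2] rz 0.0001 | tcp [184.6 544.6 177.3] a0 0.327 tilt [0. 0.] t 0.7 F [ 0.5 -0.2  1.2] w 94.0
N 16 row [-27.5 -16.2  -7. ] rz 0.0113 | tcp [184.6 544.6 177.3] a0 0.327 tilt [0. 0.] t 0.7 F [ 0.5 -0.2  1.2] w 94.0
```

```bash
python3 -m jog '[[[100,0,0,-28,0,0,0],[100,0,0,-28,0,0,0],[100,0,0,-28,0,0,0],[100,0,0,-28,0,0,0],[100,-27,-16,0,0,0,0.011],[100,-27,-16,0,0,0,0.011],[100,-27,-16,0,0,0,0.011],[100,-27,-16,0,0,0,0.011]]]'
python3 -m jog '[[[100,-27,-16,0,0,0,0.011],[100,-27,-16,0,0,0,0.011],[100,-27,-16,0,0,0,0.011],[100,-27,-16,0,0,0,0.011],[100,-27,-16,0,0,0,0.011],[100,-27,-16,0,0,0,0.011],[100,-27,-16,0,0,0,0.011],[100,-27,-16,0,0,0,0.011]]]'
python3 - <<'E'
from h import *
go(484,131,290,.507,4)
go(484,131,290,.507,8)
p=eyes.camera("wrist"); save(p,"w1.png")
E
```

```text
time_s: 1.32
tool_pos: [0.2653, 0.4471, 0.2895]
ee_rot: [0.184, 0.983, 0.0, 0.0]
ft_force: [0.0, 0.8, 0.0]
gripper_width: 0.0943
time_s: 1.98
tool_pos: [0.4126, 0.2433, 0.2895]
ee_rot: [0.228, 0.974, 0.0, 0.0]
ft_force: [0.6, 0.9, 0.5]
gripper_width: 0.0943
N 4 row [-28.8 -16.7  -0.1] rz 0.0119 | tcp [412.6 243.3 289.5] a0 0.459 tilt [0.001 0.   ] t 2.0 F [0.6 0.9 0.5] w 94.3
N 8 row [-14.4  -8.3  -0.1] rz 0.006 | tcp [412.6 243.3 289.5] a0 0.459 tilt [0.001 0.   ] t 2.0 F [0.6 0.9 0.5] w 94.3
```

```bash
python3 -m jog '[[[100,-29,-16.7,0,0,0,0.012],[100,-29,-16.7,0,0,0,0.012],[100,-29,-16.7,0,0,0,0.012],[100,-29,-16.7,0,0,0,0.012],[100,0,0,30,0,0,0],[100,0,0,30,0,0,0],[100,0,0,0,0,0,0],[100,0,0,0,0,0,0]]]'
python3 - <<'E'
from h import *
go(484,131,118,.507,4)
p=eyes.camera("wrist"); save(p,"w1.png")
E
```

```text
time_s: 2.7
tool_pos: [0.4832, 0.132, 0.2284]
ee_rot: [0.251, 0.968, -0.001, -0.002]
ft_force: [0.6, -0.9, 1.0]
gripper_width: 0.0941
N 4 row [-0.4 -0.1 27.6] rz -0.0 | tcp [483.2 132.  228.4] a0 0.507 tilt [-0.003 -0.   ] t 2.7 F [ 0.6 -0.9  1. ] w 94.1
```

View pics/w1.png

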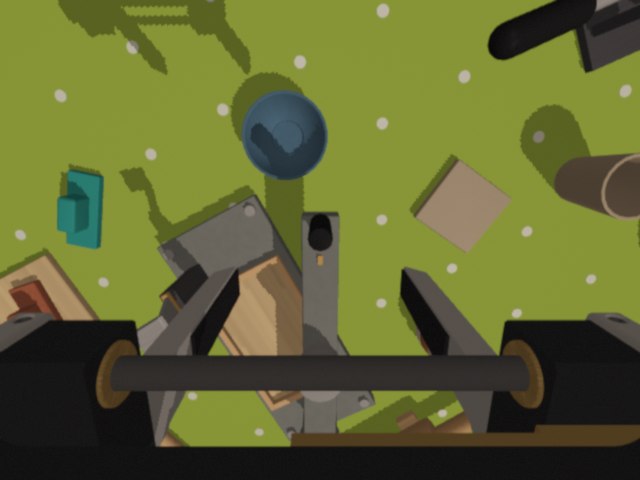

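The handle at (320,235) lies between the fingers, so I lower and cage it.

```bash
python3 -m jog '[[[100,0,0,27.5,0,0,0],[100,0,0,27.5,0,0,0],[100,0,0,27.5,0,0,0],[100,0,0,27.5,0,0,0],[30,0,0,0,0,0,0],[30,0,0,0,0,0,0],[30,0,0,0,0,0,0],[30,0,0,0,0,0,0]]]' 15
python3 - <<'E'
from h import *
go(484,131,118,.507,4)
E
```

```text
time_s: 3.42
tool_pos: [0.4866, 0.1326, 0.122]
ee_rot: [0.25, 0.968, 0.001, 0.002]
ft_force: [0.5, 0.4, 0.5]
gripper_width: 0.0707
N 4 row [ 0.4 -0.7  1. ] rz 0.0002 | tcp [486.6 132.6 122. ] a0 0.506 tilt [0.005 0.001] t 3.4 F [0.5 0.4 0.5] w 70.7
```

```bash
python3 -m jog '[[[30,0,0,0,0,0,0],[30,0,0,0,0,0,0],[30,0,0,0,0,0,0],[30,0,0,0,0,0,0],[30,0,0,0,0,0,0],[30,-0.15,9.5,0,0,0,0.0317],[30,-0.15,9.5,0,0,0,0.0317],[30,-0.15,9.5,0,0,0,0.0317]]]' 15
python3 -m jog '[[[30,-0.15,9.5,0,0,0,0.0317],[30,-0.15,9.5,0,0,0,0.0317],[30,-0.15,9.5,0,0,0,0.0317],[30,-0.15,9.5,0,0,0,0.0317],[30,-0.15,9.5,0,0,0,0.0317],[30,-0.15,9.5,0,0,0,0.0317],[30,-0.15,9.5,0,0,0,0.0317],[30,-0.15,9.5,0,0,0,0.0317]]]'
python3 -m jog '[[[30,-0.15,9.5,0,0,0,0.0317],[30,-0.15,9.5,0,0,0,0.0317],[30,-0.15,9.5,0,0,0,0.0317],[30,-0.15,9.5,0,0,0,0.0317],[30,-0.15,9.5,0,0,0,0.0317],[30,-0.15,9.5,0,0,0,0.0317],[30,-0.15,9.5,0,0,0,0.0317],[30,-0.15,9.5,0,0,0,0.0317]]]'
python3 - <<'E'
from h import *
go(656.5,272.5,118,1.269,4)
p=eyes.camera("top"); save(p,"t1.png"); P=cloud(p)
E
```

```text
time_s: 4.08
tool_pos: [0.4987, 0.1561, 0.1192]
ee_rot: [0.297, 0.955, -0.001, -0.001]
ft_force: [-1.1, -1.6, 1.2]
gripper_width: 0.0286
time_s: 4.75
tool_pos: [0.5495, 0.2128, 0.1191]
ee_rot: [0.415, 0.91, -0.001, -0.0]
ft_force: [0.5, -0.6, 0.7]
gripper_width: 0.028
time_s: 5.42
tool_pos: [0.6126, 0.2548, 0.1191]
ee_rot: [0.527, 0.85, -0.001, -0.0]
ft_force: [-0.7, -0.1, 0.8]
gripper_width: 0.0282
N 4 row [-0.2 11.8  0.2] rz 0.0396 | tcp [612.6 254.8 119.1] a0 1.111 tilt [-0.001 -0.001] t 5.4 F [-0.7 -0.1  0.8] w 28.2
```

View pics/t1.png

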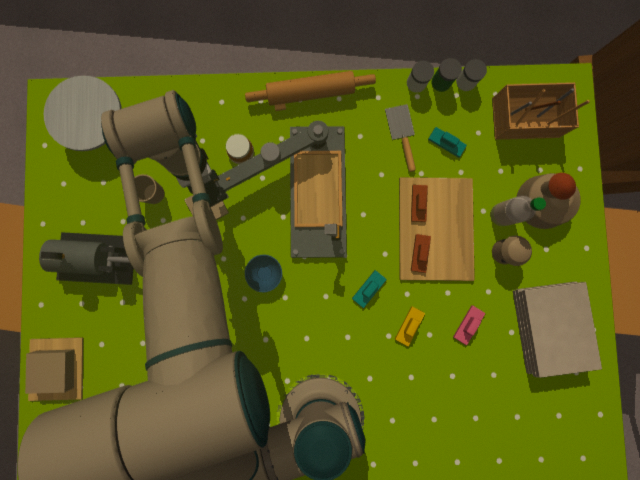

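```bash
python3 -m jog '[[[30,-0.15,9.5,0,0,0,0.0317],[30,-0.15,9.5,0,0,0,0.0317],[30,-0.15,9.5,0,0,0,0.0317],[30,-0.15,9.5,0,0,0,0.0317],[30,-0.15,6,0,0,0,0.02],[30,0,4,0,0,0,0.01],[30,0,2,0,0,0,0],[30,0,0,0,0,0,0]]]'
python3 - <<'E'
from h import *
go(656.5,272.5,118,1.269,4)
E
```

```text
time_s: 6.13
tool_pos: [0.6594, 0.2733, 0.119]
ee_rot: [0.591, 0.806, -0.0, -0.0]
ft_force: [0.3, -0.4, 0.0]
gripper_width: 0.0279
N 4 row [ 0.  -0.8  0.2] rz 0.0009 | tcp [659.4 273.3 119. ] a0 1.265 tilt [-0.  0.] t 6.1 F [ 0.3 -0.4  0. ] w 27.9
```

```bash
python3 -m jog '[[[30,0,1,0,0,0,0],[30,0,1,0,0,0,0],[30,0,1,0,0,0,0],[30,0,1,0,0,0,0],[30,0,1,0,0,0,0],[30,0,1,0,0,0,0],[30,0,1,0,0,0,0],[30,0,0,0,0,0,0]]]'
python3 - <<'E'
from h import *
go(656.5,272.5,118,1.269,4)
E
```

```text
time_s: 6.8
tool_pos: [0.6593, 0.2733, 0.1189]
ee_rot: [0.591, 0.806, -0.006, -0.004]
ft_force: [-10.8, -3.6, 5.2]
gripper_width: 0.028
N 4 row [ 0.  -0.7  0.2] rz 0.0009 | tcp [659.3 273.3 118.9] a0 1.265 tilt [-0.013 -0.004] t 6.8 F [-10.8  -3.6   5.2] w 28.0
```

The bar is at its stop: the force reached 11 N and the arm stopped advancing. Next I release it and go to the tiles.

```bash
python3 -m jog '[[[30,0,-5,0,0,0,0],[80,0,-3,0,0,0,0],[80,0,0,0,0,0,0],[80,0,0,0,0,0,0],[80,0,0,-20,0,0,0],[80,0,0,-40,0,0,0],[80,0,0,-40,0,0,0],[80,0,0,-40,0,0,0]]]'
python3 - <<'E'
from h import *
st()
go(564,-285,250,1.62,18)
p=eyes.camera("top"); save(p,"t2.png"); P=cloud(p)
E
```

```text
time_s: 7.47
tool_pos: [0.6587, 0.2732, 0.2607]
ee_rot: [0.592, 0.806, 0.0, 0.0]
ft_force: [0.3, -0.4, 0.4]
gripper_width: 0.0714
7.47 tcp [658.7 273.2 260.7] rotvec [[-0.3, 0.954, 0.001], [0.954, 0.3, 0.0], [0.0, 0.001, -1.0]] F [ 0.3 -0.4  0.4] w 71.4
N 18 row [-30.2  -9.5   0.6] rz 0.0197 | tcp [658.7 273.2 260.7] a0 1.266 tilt [0.001 0.   ] t 7.5 F [ 0.3 -0.4  0.4] w 71.4
```

```bash
python3 -m jog '[[[75,-30,-9.5,0,0,0,0.02],[75,-30,-9.5,0,0,0,0.02],[75,-30,-9.5,0,0,0,0.02],[75,-30,-9.5,0,0,0,0.02],[75,-30,-9.5,0,0,0,0.02],[75,-30,-9.5,0,0,0,0.02],[75,-30,-9.5,0,0,0,0.02],[75,-30,-9.5,0,0,0,0.02]]]'
python3 -m jog '[[[75,-30,-9.5,0,0,0,0.02],[75,-30,-9.5,0,0,0,0.02],[75,-30,-9.5,0,0,0,0.02],[75,-30,-9.5,0,0,0,0.02],[75,-30,-9.5,0,0,0,0.02],[75,-30,-9.5,0,0,0,0.02],[75,0,0,0,0,0,0],[75,0,0,0,0,0,0]]]'
python3 - <<'E'
from h import *
go(564,-285,180,1.62,8)
p=eyes.camera("wrist"); save(p,"w2.png"); P=cloud(p); np.savez("/tmp/w2.npz",P=P,img=p["image"])
for m in eyes.masks_of("tile_1",p)[:6]:
    Q=P[m["region"]]; Q=Q[~np.isnan(Q[:,0])]
    print(round(m["score"],2),m["bbox"],p["image"][m["region"]].mean(0).round())
    for lo,hi in((16,32),(46,62)):
        q=Q[(Q[:,2]*1000>lo)&(Q[:,2]*1000<hi)]
        if len(q)>20:
            r=cv2.minAreaRect((q[:,:2]*1000).astype(np.float32)); print("  ",lo,np.round(r[0],1),np.round(r[1],1),round(r[2],1),"z",np.round(np.median(q[:,2])*1000,1))
p=eyes.camera("top"); save(p,"t2.png")
E
```

```text
time_s: 8.18
tool_pos: [0.6409, 0.0207, 0.2593]
ee_rot: [0.654, 0.756, 0.001, 0.001]
ft_force: [0.2, -0.4, -0.3]
gripper_width: 0.0703
time_s: 8.85
tool_pos: [0.6009, -0.164, 0.2592]
ee_rot: [0.699, 0.715, 0.0, 0.0]
ft_force: [1.3, 1.0, -0.3]
gripper_width: 0.0702
N 8 row [-15.2  -4.5   9.9] rz 0.0089 | tcp [ 600.9 -164.   259.2] a0 1.549 tilt [ 0.001 -0.   ] t 8.8 F [ 1.3  1.  -0.3] w 70.2
0.88 [162.1, 259.7, 231.8, 298.9] [124.  69.  46.]
   16 [ 425.9 -281.3] [40.  92.9] 79.7 z 24.0
   46 [ 428.9 -281.9] [21.2 44.7] 79.8 z 53.6
0.87 [30.3, 223.8, 104.9, 281.5] [130. 106.  36.]
   16 [ 242.1 -241.7] [18.7 47.1] 37.0 z 24.4
0.77 [255.0, 265.9, 328.7, 305.4] [125.  71.  48.]
   16 [ 564.6 -284.7] [40.6 99.1] 85.2 z 24.0
   46 [ 564.2 -284.4] [21.1 45. ] 85.2 z 53.7
0.68 [94.1, 146.4, 168.0, 217.4] [ 42. 115. 101.]
   16 [ 345.7 -138.2] [18.2 46.9] 25.3 z 24.2
0.67 [372.1, 327.8, 399.9, 355.0] [26. 77. 68.]
   16 [ 719.2 -378.6] [19.2  1.9] 60.7 z 24.3
0.54 [58.7, 319.3, 77.7, 343.9] [160.  92. 101.]
```

View pics/w2.png

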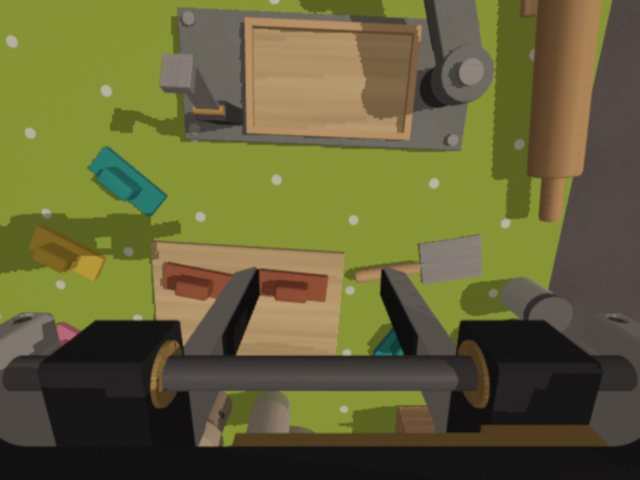

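View pics/t2.png

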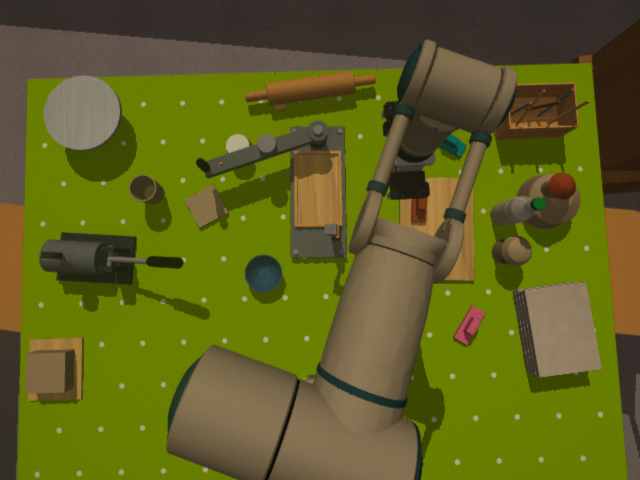

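Run:
```python
from h import *
d=np.load("/tmp/w2.npz"); P=d["P"]*1000
v,u=np.mgrid[0:480,0:640]
x,y,z=P[...,0],P[...,1],P[...,2]
m=(abs(x-610)<118)&(abs(y+12)<72)&(z>27.5)&(z<33)&(v<160)
Q=P[m]; r=cv2.minAreaRect(Q[:,:2].astype(np.float32)); print(len(Q),r)
mask=(m.astype(np.uint8))*255; cv2.imwrite("pics/rim.png",mask)
go(564,-284.5,180,1.655,4)
go(564,-284.5,28,1.655,8)
```

```text
4066 ((614.6417236328125, -11.623115539550781), (128.50155639648438, 226.65756225585938), 88.97817993164062)
N 4 row [-31.   -8.8  19.8] rz 0.0275 | tcp [ 601.2 -161.3  259.3] a0 1.545 tilt [0.001 0.001] t 9.0 F [-0.4  0.4  0.8] w 70.6
N 8 row [-15.5  -4.3  28.9] rz 0.0138 | tcp [ 601.2 -161.3  259.3] a0 1.545 tilt [0.001 0.001] t 9.0 F [-0.4  0.4  0.8] w 70.6
```

```bash
python3 -m jog '[[[75,-20,-5,10,0,0,0.018],[75,-20,-5,10,0,0,0.018],[75,-20,-5,10,0,0,0.018],[75,-20,-5,10,0,0,0.018],[75,-20,-5,10,0,0,0.018],[75,-20,-5,10,0,0,0.018],[75,0,0,0,0,0,0],[75,0,0,0,0,0,0]]]'
python3 - <<'E'
from h import *
go(564.2,-284.5,110,1.655,4)
go(564.2,-284.5,28,1.655,8)
E
```

```text
time_s: 9.67
tool_pos: [0.5685, -0.2807, 0.1986]
ee_rot: [0.736, 0.677, 0.0, -0.001]
ft_force: [0.3, 0.1, 0.1]
gripper_width: 0.0706
N 4 row [-1.1 -1.  22.2] rz 0.0004 | tcp [ 568.5 -280.7  198.6] a0 1.653 tilt [-0.001  0.002] t 9.7 F [0.3 0.1 0.1] w 70.6
N 8 row [-0.6 -0.5 21.3] rz 0.0002 | tcp [ 568.5 -280.7  198.6] a0 1.653 tilt [-0.001  0.002] t 9.7 F [0.3 0.1 0.1] w 70.6
```

View pics/rim.png

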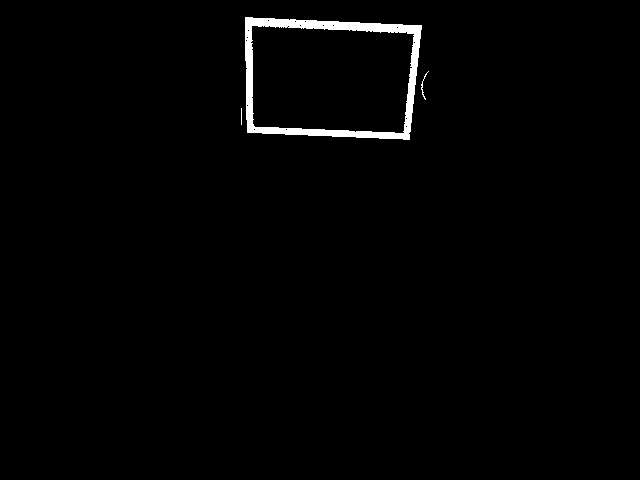

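```bash
python3 -m jog '[[[75,-1,-0.8,22,0,0,0],[75,-1,-0.8,22,0,0,0],[75,-1,-0.8,22,0,0,0],[75,-1,-0.8,22,0,0,0],[75,0,0,0,0,0,0],[75,0,0,0,0,0,0],[75,0,0,0,0,0,0],[75,0,0,0,0,0,0]]]'
python3 - <<'E'
from h import *
d=np.load("/tmp/w2.npz"); P=d["P"]*1000
m=cv2.imread("pics/rim.png",0)>0; v,u=np.mgrid[0:480,0:640]; m&=(u>=244)&(u<421)
r=cv2.minAreaRect(P[m][:,:2].astype(np.float32)); print(r)
go(564.2,-284.5,28,1.655,4)
p=eyes.camera("wrist"); save(p,"w3.png")
E
```

```text
time_s: 10.33
tool_pos: [0.5664, -0.2853, 0.1134]
ee_rot: [0.736, 0.677, 0.001, 0.002]
ft_force: [-0.3, -0.3, 0.4]
gripper_width: 0.0703
((610.6318359375, -11.551589965820312), (128.50155639648438, 206.80567932128906), 88.97817993164062)
N 4 row [ 0.2 -0.7 21.4] rz 0.0005 | tcp [ 566.4 -285.3  113.4] a0 1.653 tilt [ 0.003 -0.002] t 10.3 F [-0.3 -0.3  0.4] w 70.3
```

View pics/w3.png

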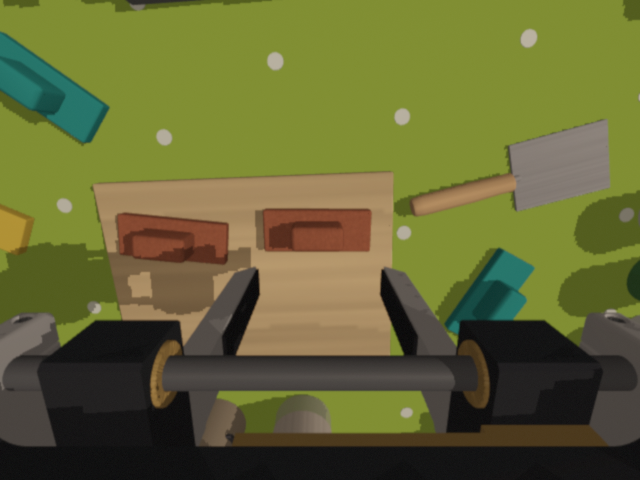

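The red-brown tile at (318,230) sits square between the fingers. The tray centre is (610.6, -11.6) with yaw -0.018, which agrees with my hinge estimate.

```bash
python3 -m jog '[[[75,0,-0.5,21,0,0,0],[75,0,-0.5,21,0,0,0],[75,0,-0.5,21,0,0,0],[75,0,-0.5,21,0,0,0],[40,0,0,0,0,0,0],[40,0,0,0,0,0,0],[40,0,0,0,0,0,0],[40,0,0,0,0,0,0]]]' 25
python3 -m jog '[[[40,0,0,0,0,0,0],[40,0,0,0,0,0,0],[40,0,0,0,0,0,0],[40,0,0,0,0,0,0],[40,0,0,0,0,0,0],[40,0,0,-10,0,0,0],[40,0,0,-20,0,0,0],[40,0,0,0,0,0,0]]]' 25
python3 - <<'E'
from h import *
go(564.2,-284.5,28,1.655,4)
p=eyes.camera("wrist"); save(p,"w4.png")
E
```

```text
time_s: 11.05
tool_pos: [0.5642, -0.286, 0.0293]
ee_rot: [0.736, 0.677, 0.001, 0.002]
ft_force: [-0.3, -0.2, 0.6]
gripper_width: 0.0475
time_s: 11.72
tool_pos: [0.5651, -0.2866, 0.0609]
ee_rot: [0.736, 0.677, 0.001, 0.003]
ft_force: [0.3, -0.9, 0.7]
gripper_width: 0.0373
N 4 row [ 0.5 -0.3  8.2] rz 0.0003 | tcp [ 565.1 -286.6   60.9] a0 1.654 tilt [ 0.006 -0.003] t 11.7 F [ 0.3 -0.9  0.7] w 37.3
```

View pics/w4.png

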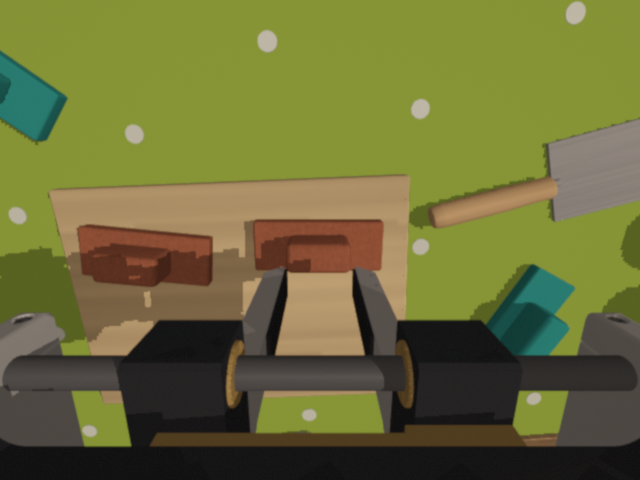

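The fingers closed past the peg (37 mm), and the tile still lies on the board. I measure it again.

```bash
cat >> h.py <<'E'
def tiles(p,only=True):
    P=cloud(p)*1000
    for m in eyes.masks_of("tile_1",p)[:8]:
        Q=P[m["region"]]; Q=Q[~np.isnan(Q[:,0])]; c=p["image"][m["region"]].mean(0)
        if only and not(c[0]>1.35*c[1] and c[2]<.8*c[1]): continue
        zb=np.percentile(Q[:,2],97); print(round(m["score"],2),np.round(m["bbox"]),c.round(),"ztop",round(zb,1))
        for n,lo,hi in(("plate",zb-38,zb-20),("peg",zb-8,zb+8)):
            q=Q[(Q[:,2]>lo)&(Q[:,2]<hi)]
            if len(q)>20:
                r=cv2.minAreaRect(q[:,:2].astype(np.float32)); print("  ",n,len(q),np.round(r[0],1),np.round(r[1],1),round(r[2],1),"z",np.round(np.median(q[:,2]),1))
E
python3 - <<'E'
from h import *
tiles(eyes.camera("wrist")); print("top"); tiles(eyes.camera("top"));
E
```

```text
0.81 [ 78. 224. 215. 288.] [107.  59.  39.] ztop 54.7
   plate 4369 [ 428.  -282.6] [ 40.7 101.4] 79.3 z 24.1
   peg 2094 [ 429.  -282.3] [22.2 44.8] 78.1 z 53.7
0.71 [254. 218. 387. 273.] [124.  69.  46.] ztop 54.9
   plate 4225 [ 564.1 -284.7] [ 39.3 100.1] 85.2 z 24.2
   peg 1955 [ 564.  -284.8] [21.6 44.7] 85.4 z 53.9
top
0.94 [409. 181. 428. 223.] [103.  55.  25.] ztop 95.1
```

```bash
python3 -m jog '[[[75,0,0,0,0,0,0],[75,2,-1,0,0,0,0],[75,0,0,0,0,0,0],[75,0,0,0,0,0,0],[75,0,0,0,0,0,0],[75,0,0,0,0,0,0],[75,0,0,16,0,0,0],[75,0,0,17,0,0,0]]]' 40
python3 -m jog '[[[0,0,0,0,0,0,0],[0,0,0,0,0,0,0],[0,0,0,0,0,0,0],[0,0,0,0,0,0,0],[0,0,0,0,0,0,0],[0,0,0,0,0,0,0],[0,0,0,0,0,0,0],[0,0,0,0,0,0,0]]]' 40
python3 - <<'E'
from h import *
go(564.2,-284.5,28,1.655,4)
p=eyes.camera("wrist"); save(p,"w5.png")
E
```

```text
time_s: 12.63
tool_pos: [0.5632, -0.2838, 0.0252]
ee_rot: [0.736, 0.677, 0.001, 0.002]
ft_force: [-0.1, -0.4, -0.8]
gripper_width: 0.0706
time_s: 13.3
tool_pos: [0.5622, -0.2836, 0.0261]
ee_rot: [0.736, 0.677, -0.0, 0.001]
ft_force: [-1.0, 0.3, 5.6]
gripper_width: 0.0206
N 4 row [-0.2  0.5 -0.5] rz 0.0003 | tcp [ 562.2 -283.6   26.1] a0 1.654 tilt [ 0.001 -0.001] t 13.3 F [-1.   0.3  5.6] w 20.6
```

View pics/w5.png

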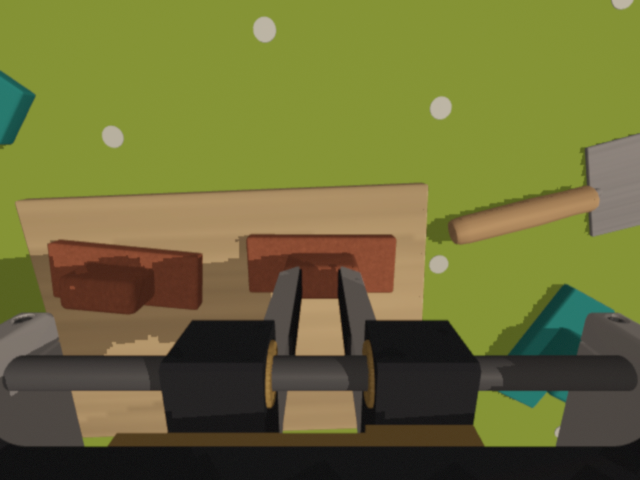

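Run:
```python
from h import *
p=eyes.camera("wrist"); crop(p,"w6.png",(230,200,430,340),4); tiles(p)
```

```text
0.98 [244. 232. 398. 298.] [115.  64.  43.] ztop 54.6
   plate 5627 [ 562.7 -285.3] [41.1 99.9] 85.6 z 24.2
   peg 1317 [ 562.6 -284.4] [21.7 44.5] 86.3 z 53.6
0.76 [ 52. 238. 204. 313.] [94. 51. 34.] ztop 54.7
   plate 5646 [ 428.5 -282.4] [ 40.3 100.9] 79.2 z 24.1
   peg 2774 [ 428.9 -282.1] [21.6 45.4] 79.1 z 53.7
```

View pics/w6.png

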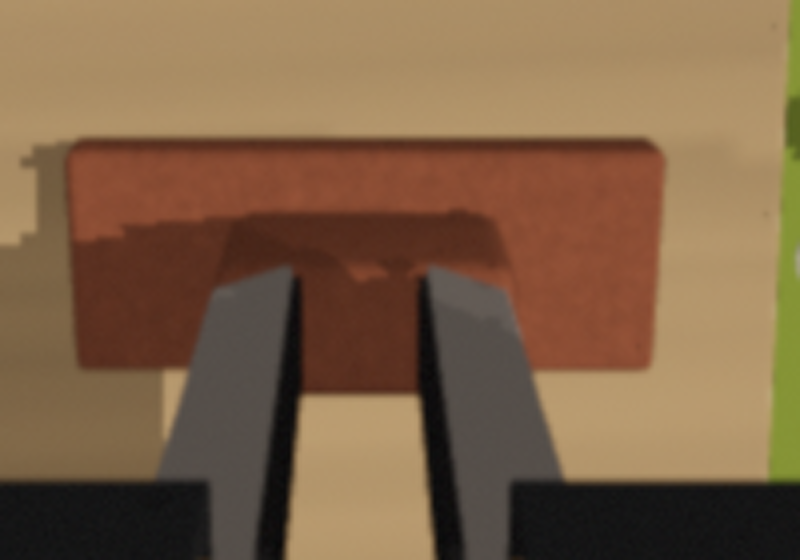

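Run:
```python
from h import *
p=eyes.camera("wrist"); P=cloud(p)*1000
st()
for uv in((298,270),(296,280),(292,300),(345,272),(348,280),(352,300),(320,280),(320,290),(320,310),(275,240)): print(uv,P[uv[1],uv[0]].round(1))
p=eyes.camera("scene"); crop(p,"s2.png",(130,230,290,350),5)
```

```text
13.5 tcp [ 562.6 -283.7   26.1] rotvec [[0.083, 0.997, 0.002], [0.997, -0.083, -0.002], [-0.001, 0.002, -1.0]] F [-0.8 -0.2  3.9] w 4.0
(298, 270) [ 550.8 -273.3   60.1]
(296, 280) [ 550.7 -272.9   75. ]
(292, 300) [ 550.4 -272.9   97.8]
(345, 272) [ 576.8 -275.5   62.8]
(348, 280) [ 577.5 -275.2   74.9]
(352, 300) [ 577.4 -275.4   97.4]
(320, 280) [ 562.4 -282.5   55. ]
(320, 290) [ 561.9 -289.7   53. ]
(320, 310) [ 559.2 -323.7   13.5]
(275, 240) [ 534.1 -265.    23.4]
```

View pics/s2.png

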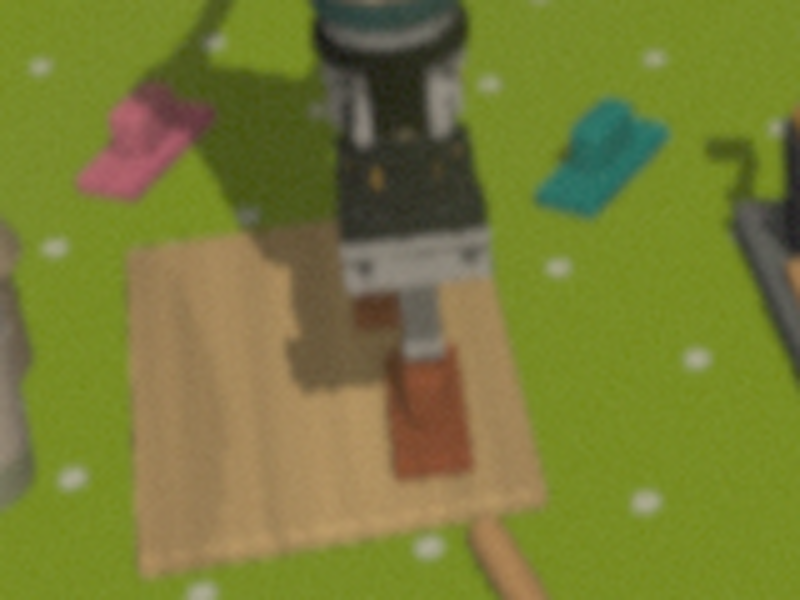

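Run:
```python
from h import *
p=eyes.camera("wrist"); P=cloud(p)*1000
for r in range(268,345,4): print(r,[P[r,c].round(0).tolist() for c in(250,296,300,320,346,352)])
print(np.round(p["cam_to_world"],3))
```

```text
268 [[515.0, -283.0, 23.0], [549.0, -274.0, 54.0], [552.0, -275.0, 53.0], [563.0, -276.0, 54.0], [578.0, -277.0, 53.0], [582.0, -277.0, 54.0]]
272 [[515.0, -286.0, 24.0], [549.0, -277.0, 54.0], [552.0, -273.0, 63.0], [563.0, -279.0, 52.0], [578.0, -279.0, 54.0], [581.0, -279.0, 56.0]]
276 [[515.0, -289.0, 24.0], [551.0, -273.0, 70.0], [553.0, -273.0, 70.0], [563.0, -281.0, 53.0], [578.0, -282.0, 54.0], [581.0, -282.0, 54.0]]
280 [[514.0, -291.0, 25.0], [551.0, -273.0, 76.0], [553.0, -273.0, 74.0], [563.0, -283.0, 54.0], [578.0, -284.0, 55.0], [581.0, -284.0, 54.0]]
284 [[514.0, -294.0, 24.0], [551.0, -273.0, 80.0], [553.0, -273.0, 81.0], [562.0, -286.0, 53.0], [578.0, -287.0, 54.0], [581.0, -287.0, 54.0]]
288 [[514.0, -297.0, 25.0], [552.0, -273.0, 84.0], [554.0, -273.0, 86.0], [562.0, -288.0, 54.0], [578.0, -289.0, 54.0], [581.0, -289.0, 54.0]]
292 [[510.0, -305.0, 13.0], [552.0, -273.0, 90.0], [554.0, -273.0, 89.0], [562.0, -290.0, 54.0], [576.0, -275.0, 89.0], [581.0, -292.0, 53.0]]
296 [[510.0, -309.0, 13.0], [552.0, -273.0, 93.0], [554.0, -274.0, 93.0], [562.0, -293.0, 53.0], [5
[... 1231 characters left out ...]
9.0, 163.0], [559.0, -250.0, 163.0], [560.0, -249.0, 163.0], [558.0, -342.0, 13.0], [571.0, -251.0, 163.0], [573.0, -251.0, 163.0]]
336 [[549.0, -248.0, 165.0], [559.0, -249.0, 165.0], [560.0, -250.0, 164.0], [558.0, -346.0, 13.0], [571.0, -251.0, 164.0], [572.0, -250.0, 165.0]]
340 [[549.0, -248.0, 167.0], [559.0, -249.0, 167.0], [560.0, -249.0, 167.0], [557.0, -349.0, 13.0], [571.0, -251.0, 166.0], [572.0, -251.0, 167.0]]
344 [[549.0, -249.0, 168.0], [559.0, -250.0, 168.0], [560.0, -249.0, 168.0], [557.0, -353.0, 12.0], [571.0, -250.0, 168.0], [572.0, -250.0, 168.0]]
[[ 0.997 -0.079 -0.019  0.568]
 [-0.082 -0.961 -0.265 -0.207]
 [ 0.003  0.266 -0.964  0.234]
 [ 0.     0.     0.     1.   ]]
```

```bash
python3 - <<'E'
from h import *
st(); p=eyes.camera("wrist"); save(p,"w7.png"); st()
E
python3 -m jog '[[[0,0,0,-5,0,0,0],[0,0,0,-10,0,0,0],[0,0,0,-20,0,0,0],[0,0,0,0,0,0,0],[0,0,0,0,0,0,0],[0,0,0,0,0,0,0],[0,0,0,0,0,0,0],[0,0,0,0,0,0,0]]]' 40
python3 - <<'E'
from h import *
st(); p=eyes.camera("wrist"); save(p,"w8.png"); st()
E
```

```text
13.6 tcp [ 562.9 -283.7   26.1] rotvec [[0.083, 0.997, 0.003], [0.997, -0.083, -0.002], [-0.001, 0.003, -1.0]] F [0.  0.2 6.1] w 0.7
13.65 tcp [ 562.9 -283.7   26. ] rotvec [[0.083, 0.997, 0.003], [0.997, -0.083, -0.002], [-0.001, 0.003, -1.0]] F [0.1 0.3 5.8] w 0.4
time_s: 14.32
tool_pos: [0.5613, -0.2826, 0.0583]
ee_rot: [0.736, 0.677, -0.0, -0.001]
ft_force: [-0.2, 0.3, -1.0]
gripper_width: 0.0003
14.32 tcp [ 561.3 -282.6   58.3] rotvec [[0.083, 0.997, -0.001], [0.997, -0.083, 0.001], [0.001, -0.002, -1.0]] F [-0.2  0.3 -1. ] w 0.3
14.37 tcp [ 561.4 -282.7   58.3] rotvec [[0.083, 0.997, -0.001], [0.997, -0.083, 0.001], [0.001, -0.001, -1.0]] F [ 0.2 -0.2 -0.9] w 0.9
```

View pics/w7.png

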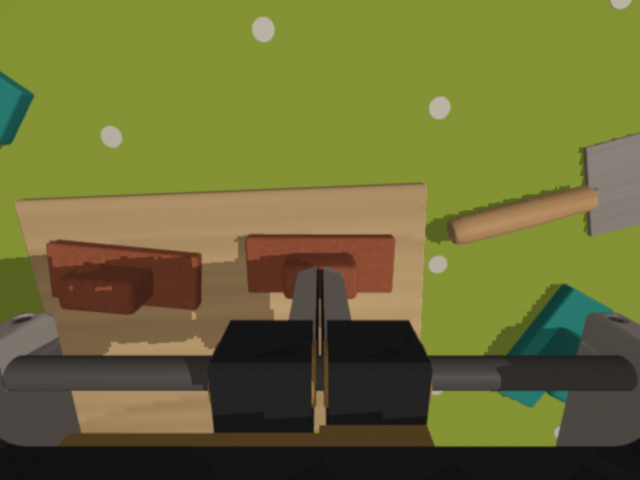

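View pics/w8.png

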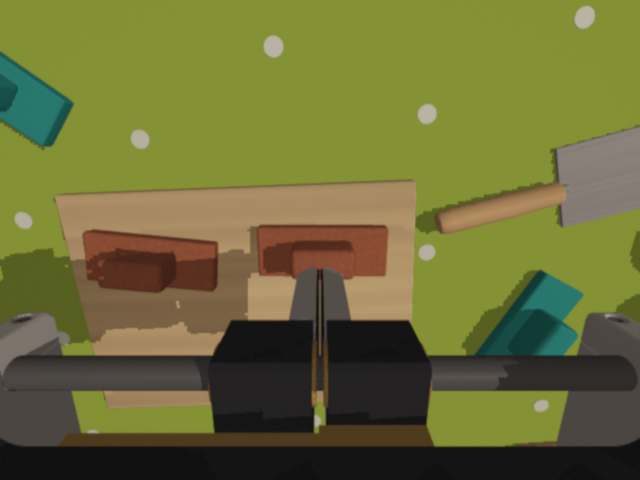

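Run:
```python
from h import *
p=eyes.camera("wrist"); P=cloud(p)*1000
for r in range(262,320,3): print(r,[P[r,c].round(0).tolist() for c in(300,308,314,326,335)])
crop(p,"w9.png",(260,200,400,340),5)
# project TCP
s=manip.get_state(); C=np.linalg.inv(np.array(p["cam_to_world"]))@np.append(s["tool_pos"],1); f,cx,cy=K(p); print(C[:2]/C[2]*f+[cx,cy],C[2])
for dz in (.02,.03): 
    C=np.linalg.inv(np.array(p["cam_to_world"]))@np.append(np.array(s["tool_pos"])+[0,0,dz],1);print(dz,C[:2]/C[2]*f+[cx,cy],C[2])
```

```text
262 [[548.0, -281.0, 54.0], [553.0, -282.0, 54.0], [557.0, -282.0, 54.0], [565.0, -283.0, 54.0], [572.0, -283.0, 55.0]]
265 [[548.0, -284.0, 53.0], [553.0, -284.0, 54.0], [557.0, -284.0, 55.0], [565.0, -285.0, 54.0], [571.0, -285.0, 55.0]]
268 [[548.0, -285.0, 55.0], [553.0, -286.0, 55.0], [559.0, -273.0, 89.0], [566.0, -274.0, 89.0], [571.0, -288.0, 53.0]]
271 [[547.0, -288.0, 54.0], [556.0, -273.0, 95.0], [559.0, -273.0, 94.0], [565.0, -273.0, 94.0], [570.0, -274.0, 94.0]]
274 [[551.0, -272.0, 99.0], [556.0, -273.0, 99.0], [559.0, -273.0, 99.0], [565.0, -273.0, 99.0], [570.0, -273.0, 100.0]]
277 [[552.0, -272.0, 103.0], [556.0, -273.0, 102.0], [559.0, -272.0, 104.0], [565.0, -273.0, 103.0], [570.0, -274.0, 103.0]]
280 [[552.0, -272.0, 108.0], [556.0, -273.0, 107.0], [559.0, -273.0, 108.0], [565.0, -273.0, 107.0], [570.0, -274.0, 108.0]]
283 [[552.0, -272.0, 111.0], [556.0, -272.0, 112.0], [559.0, -273.0, 111.0], [565.0, -273.0, 111.0], [570.0, -274.0, 111.0]]
286 [[552.0, -273.0, 114.0], [556.0, -273.0, 115.0], [559.0, -273.0, 115.0], [565.0, -273.0, 116.0], [570.0, -274.0, 115.0]]
[... 828 characters left out ...]
[565.0, -274.0, 136.0], [569.0, -274.0, 137.0]]
310 [[554.0, -273.0, 138.0], [557.0, -273.0, 139.0], [560.0, -273.0, 139.0], [565.0, -274.0, 139.0], [568.0, -273.0, 140.0]]
313 [[554.0, -273.0, 142.0], [557.0, -273.0, 142.0], [560.0, -273.0, 142.0], [565.0, -273.0, 143.0], [568.0, -274.0, 142.0]]
316 [[554.0, -273.0, 144.0], [557.0, -273.0, 145.0], [560.0, -273.0, 144.0], [565.0, -273.0, 144.0], [568.0, -274.0, 144.0]]
319 [[554.0, -273.0, 147.0], [557.0, -272.0, 147.0], [560.0, -273.0, 146.0], [565.0, -273.0, 148.0], [568.0, -274.0, 147.0]]
[320.19322616 264.70445012] 0.2205757814416911
0.02 [320.22816416 276.15933184] 0.20128286487916025
0.03 [320.24827118 282.75168434] 0.19163640659789483
```

View pics/w9.png

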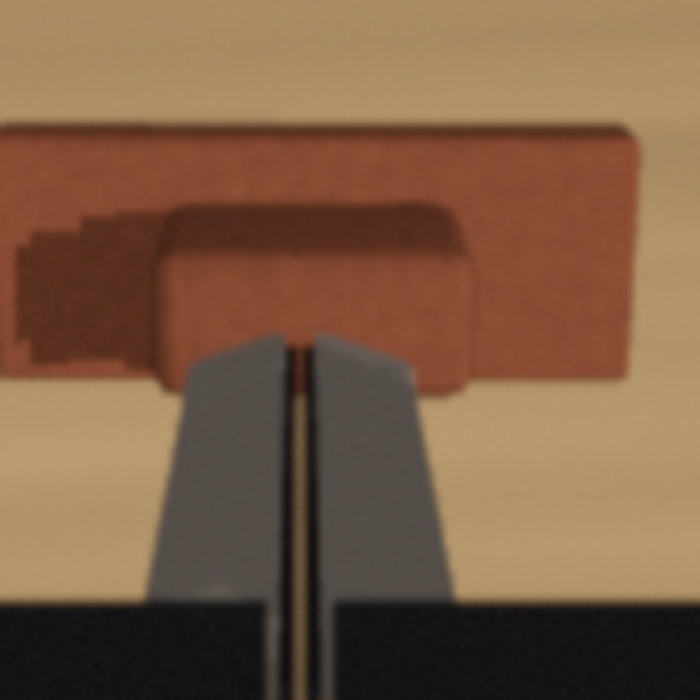

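The fingertips sit about 28 mm higher than the reported TCP. With TCP z at 26 they met the peg top at 54, and the depth image agrees. I aim 28 mm lower and watch the force.

```bash
python3 -m jog '[[[75,-2,1,0,0,0,0],[75,0,0,0,0,0,0],[75,0,0,0,0,0,0],[75,0,0,0,0,0,0],[75,0,0,0,0,0,0],[75,0,0,0,0,0,0],[75,0,0,0,0,0,0],[75,0,0,0,0,0,0]]]' 40
python3 -m jog '[[[75,0,0,0,0,0,0],[75,0,0,0,0,0,0],[75,0,0,0,0,0,0],[75,0,0,0,0,0,0],[75,0,0,15,0,0,0],[75,0,0,15,0,0,0],[75,0,0,0,0,0,0],[75,0,0,0,0,0,0]]]' 40
python3 -m jog '[[[75,0,0,6,0,0,0],[75,0,0,6,0,0,0],[75,0,0,6,0,0,0],[75,0,0,4,0,0,0],[75,0,0,4,0,0,0],[75,0,0,2,0,0,0],[75,0,0,0,0,0,0],[75,0,0,0,0,0,0]]]' 40
python3 - <<'E'
from h import *
go(562.6,-284.6,-1,1.655,4); p=eyes.camera("wrist"); save(p,"w10.png"); tiles(p)
E
```

```text
time_s: 15.08
tool_pos: [0.5627, -0.2851, 0.0593]
ee_rot: [0.736, 0.677, 0.0, 0.0]
ft_force: [-0.2, 0.8, -0.3]
gripper_width: 0.0504
time_s: 15.75
tool_pos: [0.5621, -0.2847, 0.0286]
ee_rot: [0.736, 0.677, -0.0, -0.001]
ft_force: [-0.0, -0.7, 0.6]
gripper_width: 0.0707
time_s: 16.42
tool_pos: [0.5627, -0.2851, 0.0011]
ee_rot: [0.736, 0.677, 0.0, -0.0]
ft_force: [0.0, 0.4, -0.2]
gripper_width: 0.0702
N 4 row [ 0.1 -0.   0.5] rz 0.0002 | tcp [ 562.7 -285.1    1.1] a0 1.654 tilt [-0.  0.] t 16.4 F [ 0.   0.4 -0.2] w 70.2
0.87 [ 14. 245. 189. 330.] [90. 48. 32.] ztop 54.6
   plate 6913 [ 428.8 -281.8] [ 39.6 100.5] 78.9 z 24.1
   peg 2773 [ 429.2 -282.2] [21.8 45.3] 79.4 z 53.6
0.67 [234. 241. 405. 321.] [103.  56.  38.] ztop 54.9
   plate 5636 [ 562.7 -285.1] [ 40.4 100.1] 85.4 z 24.2
   peg 3483 [ 562.6 -284.7] [22.1 45. ] 85.3 z 53.9
```

View pics/w10.png

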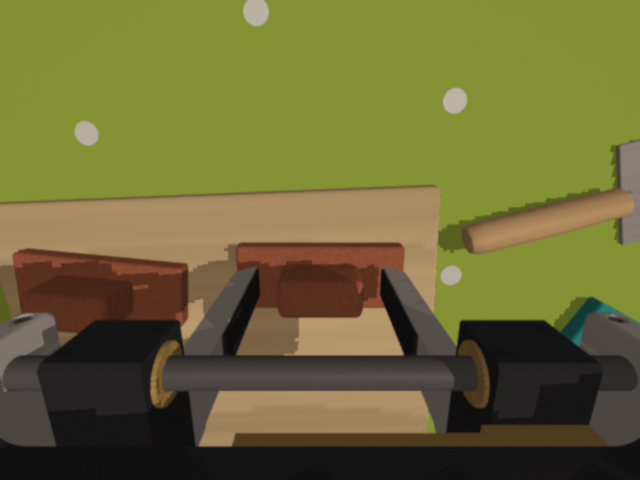

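Now the tips straddle the peg with no force. I close on it.

```bash
python3 -m jog '[[[0,0,0,0,0,0,0],[0,0,0,0,0,0,0],[0,0,0,0,0,0,0],[0,0,0,0,0,0,0],[0,0,0,0,0,0,0],[0,0,0,0,0,0,0],[0,0,0,0,0,0,0],[0,0,0,0,0,0,0]]]' 40
python3 -m jog '[[[0,0,0,-5,0,0,0],[0,0,0,-10,0,0,0],[0,0,0,-20,0,0,0],[0,0,0,-40,0,0,0],[0,0,0,0,0,0,0],[0,0,0,0,0,0,0],[0,0,0,0,0,0,0],[0,0,0,0,0,0,0]]]' 40
python3 - <<'E'
from h import *
go(562.6,-284.6,120,1.655,4); p=eyes.camera("wrist"); save(p,"w11.png"); tiles(p)
E
```

```text
time_s: 17.18
tool_pos: [0.5628, -0.2852, 0.0013]
ee_rot: [0.736, 0.677, 0.0, 0.0]
ft_force: [-1.3, -0.1, 1.0]
gripper_width: 0.0447
time_s: 17.85
tool_pos: [0.5617, -0.2844, 0.0752]
ee_rot: [0.736, 0.677, -0.0, -0.001]
ft_force: [-0.1, 0.1, -1.6]
gripper_width: 0.0446
N 4 row [ -0.    0.2 -11.2] rz 0.0003 | tcp [ 561.7 -284.4   75.2] a0 1.654 tilt [-0.002  0.001] t 17.9 F [-0.1  0.1 -1.6] w 44.6
0.9 [235. 240. 406. 318.] [111.  63.  43.] ztop 128.7
   plate 5114 [ 561.5 -283.1] [ 38.3 100.3] 85.6 z 97.9
   peg 3497 [ 555.6 -283.7] [22.  56.7] 85.4 z 127.7
0.84 [ 98. 221. 222. 278.] [108.  59.  40.] ztop 54.7
   plate 3788 [ 428.7 -282. ] [ 39.7 100.4] 79.7 z 24.1
   peg 1797 [ 428.9 -282.3] [21.7 44.8] 79.8 z 53.7
```

View pics/w11.png

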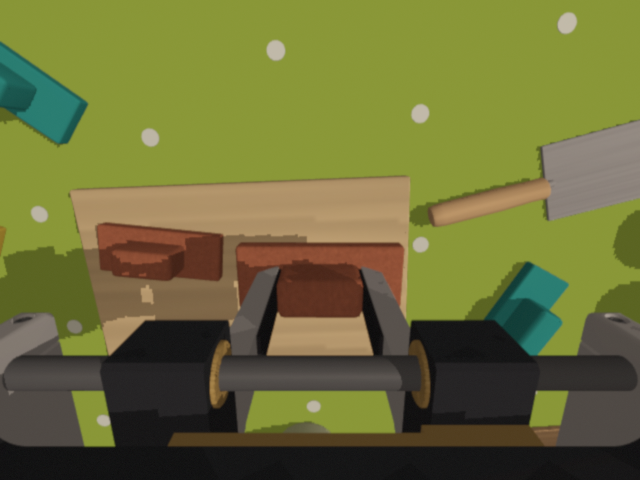

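Run:
```python
from h import *
go(634.6,-12,160,.018,16)
```

```text
N 16 row [11.6 16.  -5.3] rz -0.1022 | tcp [ 561.7 -284.4   74.8] a0 1.654 tilt [-0.003  0.002] t 17.9 F [-0.2 -0.2 -1.4] w 44.6
```

```bash
python3 -m jog '[[[0,11.6,16,-21,0,0,-0.102],[0,11.6,16,-21,0,0,-0.102],[0,11.6,16,-21,0,0,-0.102],[0,11.6,16,-21,0,0,-0.102],[0,11.6,16,0,0,0,-0.102],[0,11.6,16,0,0,0,-0.102],[0,11.6,16,0,0,0,-0.102],[0,11.6,16,0,0,0,-0.102]]]' 40
python3 -m jog '[[[0,11.6,16,0,0,0,-0.102],[0,11.6,16,0,0,0,-0.102],[0,11.6,16,0,0,0,-0.102],[0,11.6,16,0,0,0,-0.102],[0,11.6,16,0,0,0,-0.102],[0,11.6,16,0,0,0,-0.102],[0,11.6,16,0,0,0,-0.102],[0,11.6,16,0,0,0,-0.102]]]' 40
python3 - <<'E'
from h import *
go(634.6,-12,9.5,.018,8);go(634.6,-12,60,.018,4); p=eyes.camera("wrist"); save(p,"w12.png"); tiles(p)
E
```

```text
time_s: 18.62
tool_pos: [0.6583, -0.1636, 0.1588]
ee_rot: [0.405, 0.915, -0.0, -0.001]
ft_force: [0.6, 0.0, -1.7]
gripper_width: 0.0445
time_s: 19.28
tool_pos: [0.635, -0.0111, 0.1587]
ee_rot: [0.008, 1.0, 0.0, -0.001]
ft_force: [-0.2, 0.4, -2.2]
gripper_width: 0.0448
N 8 row [ 0.  -0.1 18.6] rz 0.0002 | tcp [635.  -11.1 158.7] a0 0.017 tilt [-0.002  0.001] t 19.3 F [-0.2  0.4 -2.2] w 44.8
N 4 row [ 0.  -0.2 24.7] rz 0.0004 | tcp [635.  -11.1 158.7] a0 0.017 tilt [-0.002  0.001] t 19.3 F [-0.2  0.4 -2.2] w 44.8
0.69 [ 0.  0. 47. 67.] [129.  73.  50.] ztop 46.6
   plate 2318 [ 449.  -287.7] [46.3 58.1] 78.5 z 23.8
   peg 299 [ 444.4 -275.5] [ 8.2 21.9] 56.3 z 44.2
0.65 [235. 241. 404. 320.] [122.  68.  46.] ztop 212.3
   plate 5002 [633.1 -10.9] [99.8 38.1] 88.4 z 181.5
   peg 3465 [634.3 -11.2] [44.2 22.4] 88.5 z 211.3
```

View pics/w12.png

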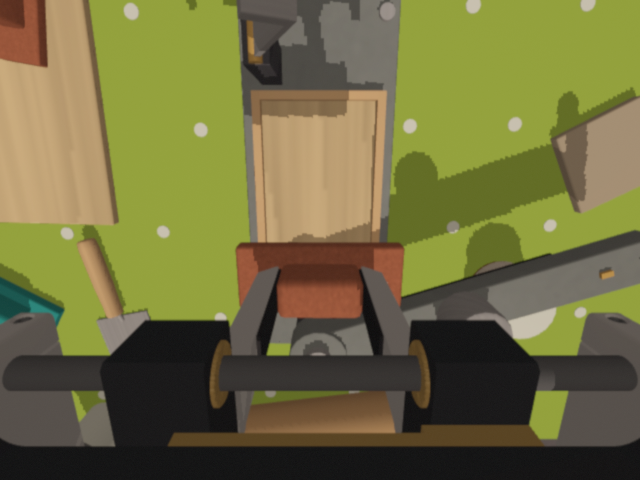

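```bash
python3 -m jog '[[[0,0,-0.5,25,0,0,0],[0,0,-0.3,25,0,0,0],[0,0,0,25,0,0,0],[0,0,0,25,0,0,0],[0,0,0,20,0,0,0],[0,0,0,0,0,0,0],[0,0,0,0,0,0,0],[0,0,0,0,0,0,0]]]' 40
python3 - <<'E'
from h import *
go(634.6,-12,10,.018,8); p=eyes.camera("wrist"); save(p,"w13.png"); tiles(p)
E
```

```text
time_s: 20.05
tool_pos: [0.6369, -0.0138, 0.041]
ee_rot: [0.011, 1.0, -0.0, 0.001]
ft_force: [-0.8, 0.7, -1.2]
gripper_width: 0.0445
N 8 row [0.3 0.2 3.9] rz -0.0006 | tcp [636.9 -13.8  41. ] a0 0.023 tilt [ 0.002 -0.   ] t 20.1 F [-0.8  0.7 -1.2] w 44.5
```

View pics/w13.png

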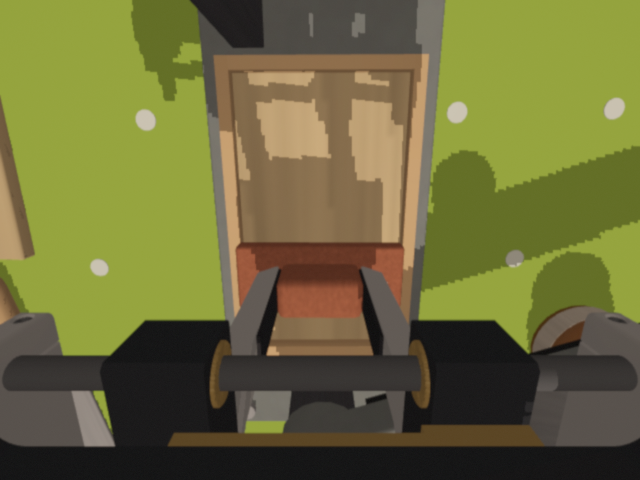

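```bash
python3 -m jog '[[[0,2,1.5,8,0,0,0],[0,0,0,8,0,0,0],[0,0,0,6,0,0,0],[0,0,0,4,0,0,0],[0,0,0,3,0,0,0],[0,0,0,2,0,0,0],[0,0,0,0,0,0,0],[0,0,0,0,0,0,0]]]' 40
python3 - <<'E'
from h import *
go(634.6,-12,10,.018,8)
E
```

```text
time_s: 20.82
tool_pos: [0.6339, -0.0116, 0.0094]
ee_rot: [0.011, 1.0, 0.0, 0.0]
ft_force: [-0.0, 0.7, -0.8]
gripper_width: 0.0451
N 8 row [-0.1 -0.  -0.1] rz -0.0005 | tcp [633.9 -11.6   9.4] a0 0.022 tilt [0. 0.] t 20.8 F [-0.   0.7 -0.8] w 45.1
```

```bash
python3 -m jog '[[[0,0,0,0.7,0,0,0],[0,0,0,0,0,0,0],[75,0,0,0,0,0,0],[75,0,0,0,0,0,0],[75,0,0,0,0,0,0],[75,0,0,0,0,0,0],[75,0,0,0,0,0,0],[75,0,0,-15,0,0,0]]]' 40
python3 -m jog '[[[75,0,0,-30,0,0,0],[75,0,0,-40,0,0,0],[75,0,0,-40,0,0,0],[75,0,0,-30,0,0,0],[75,0,0,0,0,0,0],[75,0,0,0,0,0,0],[75,0,0,0,0,0,0],[75,0,0,0,0,0,0]]]' 40
python3 - <<'E'
from h import *
p=eyes.camera("wrist"); save(p,"w14.png"); tiles(p)
go(429,-282.2,160,1.747,16)
E
```

```text
time_s: 21.48
tool_pos: [0.6313, -0.0113, 0.0208]
ee_rot: [0.011, 1.0, 0.0, -0.003]
ft_force: [-0.2, 0.2, -0.2]
gripper_width: 0.0707
time_s: 22.15
tool_pos: [0.6324, -0.0114, 0.1614]
ee_rot: [0.011, 1.0, 0.0, -0.002]
ft_force: [-0.1, 0.2, -0.1]
gripper_width: 0.0706
0.65 [268. 200. 370. 248.] [134.  76.  52.] ztop 63.0
   plate 2460 [633.6 -11.4] [100.   40.2] 88.7 z 32.2
   peg 1039 [633.2 -11.6] [44.6 21.4] 88.6 z 61.9
0.64 [ 0.  0. 51. 72.] [125.  70.  47.] ztop 49.8
   plate 2595 [ 446.7 -285.8] [42.7 63.2] 78.7 z 23.8
   peg 363 [ 442.3 -275. ] [ 9.1 25.5] 59.9 z 47.7
N 16 row [ -4.4 -23.6   0.1] rz 0.1078 | tcp [632.6 -11.5 161.4] a0 0.022 tilt [-0.004  0.001] t 22.2 F [-0.5 -0.7  0.5] w 70.4
```

View pics/w14.png

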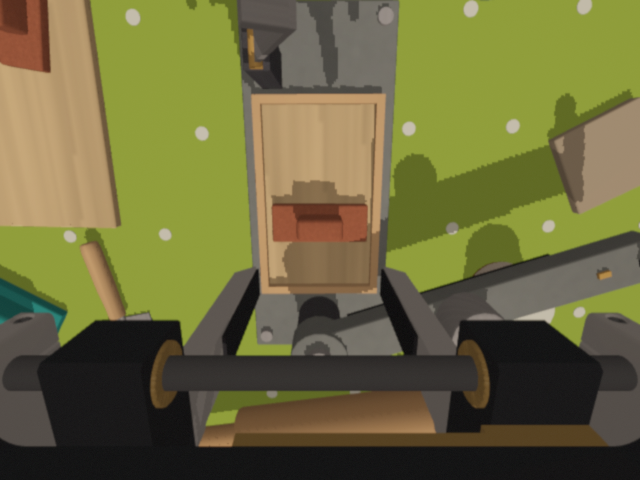

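The first tile lies flat in the tray at (633.4, -11.5). I fetch the second.

```bash
python3 -m jog '[[[75,-4.4,-23.6,0,0,0,0.108],[75,-4.4,-23.6,0,0,0,0.108],[75,-4.4,-23.6,0,0,0,0.108],[75,-4.4,-23.6,0,0,0,0.108],[75,-4.4,-23.6,0,0,0,0.108],[75,-4.4,-23.6,0,0,0,0.108],[75,-4.4,-23.6,0,0,0,0.108],[75,-4.4,-23.6,0,0,0,0.108]]]' 40
python3 -m jog '[[[75,-4.4,-23.6,0,0,0,0.108],[75,-4.4,-23.6,0,0,0,0.108],[75,-4.4,-23.6,0,0,0,0.108],[75,-4.4,-23.6,0,0,0,0.108],[75,-4.4,-23.6,0,0,0,0.108],[75,-4.4,-23.6,0,0,0,0.108],[75,-4.4,-23.6,0,0,0,0.108],[75,-4.4,-23.6,0,0,0,0.108]]]' 40
python3 - <<'E'
from h import *
p=eyes.camera("wrist"); save(p,"w15.png"); tiles(p)
go(428.9,-282.2,30,1.75,4)
E
```

```text
time_s: 22.92
tool_pos: [0.5932, -0.1946, 0.1618]
ee_rot: [0.431, 0.902, -0.0, -0.001]
ft_force: [-0.2, 0.3, 0.3]
gripper_width: 0.0707
time_s: 23.58
tool_pos: [0.4282, -0.2816, 0.1622]
ee_rot: [0.769, 0.639, -0.0, -0.001]
ft_force: [-0.4, -0.4, -0.4]
gripper_width: 0.0706
0.9 [274. 197. 368. 236.] [119.  66.  44.] ztop 54.8
   plate 2409 [ 428.2 -282.5] [40.6 99.9] 79.2 z 24.1
   peg 972 [ 428.5 -281.9] [21.1 44.5] 78.9 z 53.8
N 4 row [-0.3  0.9 33.1] rz -0.0008 | tcp [ 426.1 -280.8  162.5] a0 1.753 tilt [-0.004  0.002] t 23.7 F [ 0.3  0.1 -0.8] w 70.6
```

View pics/w15.png

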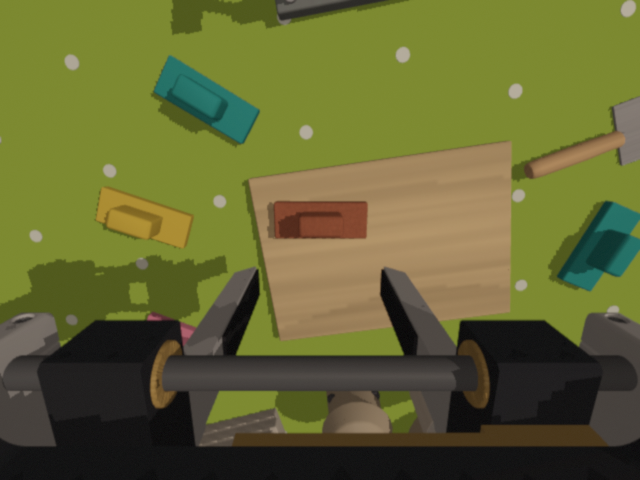

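The one remaining red-brown tile on the board is at (320,220). The turquoise, yellow and pink tiles all lie off the board.

```bash
python3 -m jog '[[[75,-1,1,30,0,0,0],[75,0,0,30,0,0,0],[75,0,0,30,0,0,0],[75,0,0,30,0,0,0],[75,0,0,15,0,0,0],[75,0,0,0,0,0,0],[75,0,0,0,0,0,0],[75,0,0,0,0,0,0]]]' 40
python3 - <<'E'
from h import *
p=eyes.camera("wrist"); tiles(p)
go(428.6,-282.2,1,1.75,4)
E
```

```text
time_s: 24.35
tool_pos: [0.4318, -0.2831, 0.0292]
ee_rot: [0.767, 0.641, 0.0, 0.001]
ft_force: [0.5, -0.2, 0.0]
gripper_width: 0.0705
0.92 [242. 227. 391. 295.] [114.  63.  42.] ztop 54.8
   plate 5160 [ 428.3 -282.4] [ 40.2 100.3] 79.3 z 24.2
   peg 2615 [ 431.4 -282.5] [21.6 74.4] 78.4 z 53.9
N 4 row [ 0.1 -0.9  7.2] rz 0.0002 | tcp [ 431.9 -283.3   29.8] a0 1.749 tilt [ 0.002 -0.002] t 24.4 F [ 0.7 -0.8  0.1] w 70.7
```

```bash
python3 -m jog '[[[75,0.6,-3,7,0,0,0],[75,0,0,7,0,0,0],[75,0,0,7,0,0,0],[75,0,0,4,0,0,0],[75,0,0,3,0,0,0],[75,0,0,0,0,0,0],[0,0,0,0,0,0,0],[0,0,0,0,0,0,0]]]' 40
python3 -m jog '[[[0,0,0,0,0,0,0],[0,0,0,0,0,0,0],[0,0,0,0,0,0,0],[0,0,0,0,0,0,0],[0,0,0,0,0,0,0],[0,0,0,0,0,0,0],[0,0,0,0,0,0,0],[0,0,0,0,0,0,0]]]' 40
python3 - <<'E'
from h import *
go(428.6,-282.2,1,1.75,4)
E
```

```text
time_s: 25.12
tool_pos: [0.4279, -0.2816, 0.0006]
ee_rot: [0.768, 0.641, 0.0, 0.0]
ft_force: [0.9, 0.2, 0.8]
gripper_width: 0.0605
time_s: 25.78
tool_pos: [0.4281, -0.2816, 0.0008]
ee_rot: [0.768, 0.641, 0.0, 0.0]
ft_force: [0.4, -0.4, 2.6]
gripper_width: 0.0449
N 4 row [-0.1  0.2 -0.1] rz 0.0 | tcp [ 428.1 -281.6    0.8] a0 1.75 tilt [ 0.001 -0.   ] t 25.8 F [ 0.4 -0.4  2.6] w 44.9
```

```bash
python3 -m jog '[[[0,0,0,-10,0,0,0],[0,0,0,-20,0,0,0],[0,0,0,-40,0,0,0],[0,0,0,-40,0,0,0],[0,0,0,-40,0,0,0],[0,0,0,-10,0,0,0],[0,0,0,0,0,0,0],[0,0,0,0,0,0,0]]]' 40
python3 - <<'E'
from h import *
go(586.6,-11.2,160,.018,16)
E
```

```text
time_s: 26.45
tool_pos: [0.4269, -0.2808, 0.1599]
ee_rot: [0.768, 0.641, -0.0, -0.001]
ft_force: [-0.1, 0.5, -3.1]
gripper_width: 0.045
N 16 row [ 8.7 20.5 -0. ] rz -0.1082 | tcp [ 426.9 -280.8  159.9] a0 1.75 tilt [-0.001  0.001] t 26.4 F [-0.1  0.5 -3.1] w 45.0
```

```bash
python3 -m jog '[[[0,8.7,20.5,0,0,0,-0.108],[0,8.7,20.5,0,0,0,-0.108],[0,8.7,20.5,0,0,0,-0.108],[0,8.7,20.5,0,0,0,-0.108],[0,8.7,20.5,0,0,0,-0.108],[0,8.7,20.5,0,0,0,-0.108],[0,8.7,20.5,0,0,0,-0.108],[0,8.7,20.5,0,0,0,-0.108]]]' 40
python3 -m jog '[[[0,8.7,20.5,0,0,0,-0.108],[0,8.7,20.5,0,0,0,-0.108],[0,8.7,20.5,0,0,0,-0.108],[0,8.7,20.5,0,0,0,-0.108],[0,8.7,20.5,0,0,0,-0.108],[0,8.7,20.5,0,0,0,-0.108],[0,8.7,20.5,0,0,0,-0.108],[0,8.7,20.5,0,0,0,-0.108]]]' 40
python3 - <<'E'
from h import *
go(586.4,-11.2,9.5,.018,8); p=eyes.camera("wrist"); save(p,"w16.png"); tiles(p)
E
```

```text
time_s: 27.12
tool_pos: [0.569, -0.1824, 0.1564]
ee_rot: [0.426, 0.905, -0.0, -0.004]
ft_force: [0.4, -0.4, -2.0]
gripper_width: 0.0446
time_s: 27.78
tool_pos: [0.5863, -0.0106, 0.1565]
ee_rot: [0.008, 1.0, 0.001, -0.004]
ft_force: [0.1, 0.6, -1.8]
gripper_width: 0.0448
N 8 row [-0.1 -0.1 18.4] rz 0.0002 | tcp [586.3 -10.6 156.5] a0 0.016 tilt [-0.007  0.001] t 27.8 F [ 0.1  0.6 -1.8] w 44.8
0.68 [234. 241. 403. 319.] [122.  69.  46.] ztop 210.6
   plate 5002 [585.8 -10.7] [100.7  38.6] 88.6 z 179.9
   peg 3501 [586.8 -10.5] [68.8 21.9] 89.4 z 209.6
```

View pics/w16.png

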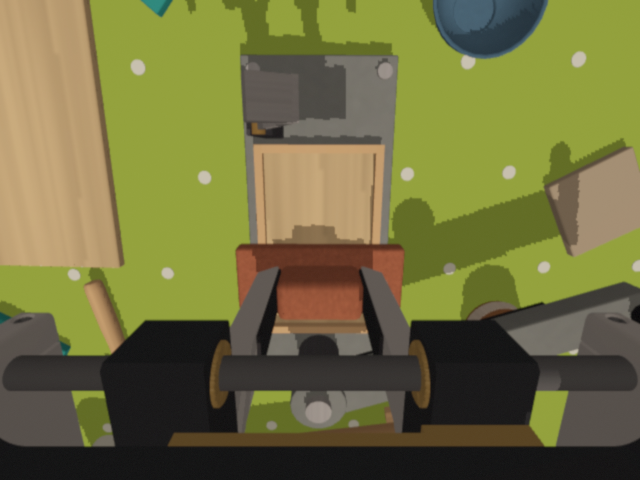

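```bash
python3 -m jog '[[[0,0,-0.6,25,0,0,0],[0,0,0,25,0,0,0],[0,0,0,25,0,0,0],[0,0,0,25,0,0,0],[0,0,0,18,0,0,0],[0,0,0,0,0,0,0],[0,0,0,0,0,0,0],[0,0,0,0,0,0,0]]]' 40
python3 - <<'E'
from h import *
go(586.4,-11.2,9.5,.018,1); p=eyes.camera("wrist"); save(p,"w17.png"); tiles(p)
E
```

```text
time_s: 28.55
tool_pos: [0.5887, -0.0131, 0.0423]
ee_rot: [0.011, 1.0, -0.0, -0.0]
ft_force: [-0.3, 0.6, -1.2]
gripper_width: 0.0446
N 1 row [ 2.3  1.8 32.8] rz -0.0047 | tcp [588.7 -13.1  42.3] a0 0.023 tilt [-0.001 -0.   ] t 28.6 F [-0.3  0.6 -1.2] w 44.6
0.76 [234. 243. 405. 319.] [128.  72.  50.] ztop 96.5
   plate 4863 [586.8 -12.9] [100.1  35.9] 88.6 z 65.7
   peg 3471 [588.8 -13. ] [44.8 22.1] 88.5 z 95.5
0.76 [270. 315. 371. 354.] [146.  83.  57.] ztop 63.2
   plate 592 [642.7 -13.7] [73.4 22. ] 88.9 z 32.4
   peg 2187 [632.7 -11.5] [44.7 21.6] 89.0 z 61.9
```

View pics/w17.png

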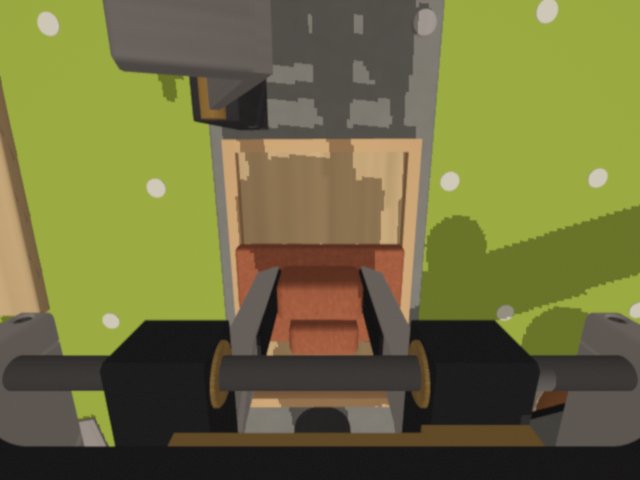

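```bash
python3 -m jog '[[[0,3,1.5,8,0,0,0],[0,0,0,8,0,0,0],[0,0,0,6,0,0,0],[0,0,0,4,0,0,0],[0,0,0,4,0,0,0],[0,0,0,3,0,0,0],[0,0,0,0,0,0,0],[0,0,0,0,0,0,0]]]' 40
python3 - <<'E'
from h import *
go(586.4,-11.2,9.5,.018,1)
E
```

```text
time_s: 29.32
tool_pos: [0.5858, -0.0111, 0.0095]
ee_rot: [0.011, 1.0, 0.0, 0.0]
ft_force: [0.5, -0.6, -2.0]
gripper_width: 0.0443
N 1 row [-0.6 -0.1 -0. ] rz -0.0039 | tcp [585.8 -11.1   9.5] a0 0.022 tilt [0. 0.] t 29.3 F [ 0.5 -0.6 -2. ] w 44.3
```

```bash
python3 -m jog '[[[0,0,0,1,0,0,0],[0,0,0,0,0,0,0],[75,0,0,0,0,0,0],[75,0,0,0,0,0,0],[75,0,0,0,0,0,0],[75,0,0,0,0,0,0],[75,0,0,0,0,0,0],[75,0,0,-15,0,0,0]]]' 40
python3 -m jog '[[[75,0,0,-30,0,0,0],[75,0,0,-40,0,0,0],[75,0,0,-40,0,0,0],[75,0,0,-40,0,0,0],[75,0,0,-40,0,0,0],[75,0,0,-40,0,0,0],[75,0,0,0,0,0,0],[75,0,0,0,0,0,0]]]' 40
python3 - <<'E'
from h import *
p=eyes.camera("wrist"); save(p,"w18.png"); tiles(p)
p=eyes.camera("top"); save(p,"t3.png")
P=cloud(p)*1000; v,u=np.mgrid[0:480,0:640]; x,y,z=P[...,0],P[...,1],P[...,2]
for n,m in(("handle",(abs(x-657)<40)&(abs(y-272)<40)&(z>145)&(z<175)),("cyl",(abs(x-700)<40)&(abs(y-115)<40)&(z>130)&(z<146))): print(n,P[m].mean(0).round(1),m.sum())
go(657,273,240,1.25,16)
E
```

```text
time_s: 29.98
tool_pos: [0.5832, -0.0108, 0.0213]
ee_rot: [0.011, 1.0, 0.0, -0.003]
ft_force: [-0.7, 0.2, -0.2]
gripper_width: 0.0705
time_s: 30.65
tool_pos: [0.5872, -0.0112, 0.2566]
ee_rot: [0.011, 1.0, -0.0, 0.003]
ft_force: [0.2, 0.4, 0.2]
gripper_width: 0.0705
0.97 [284. 219. 359. 254.] [130.  73.  50.] ztop 63.0
   plate 1447 [632.7 -11.2] [99.7 39. ] 88.8 z 32.2
   peg 594 [633.3 -11.7] [43.7 22.1] 89.4 z 61.9
0.93 [283. 188. 358. 218.] [133.  76.  51.] ztop 63.0
   plate 1592 [586.2 -11.1] [99.9 39.6] 88.7 z 32.2
   peg 635 [586.2 -11.4] [43.7 21.9] 89.8 z 61.9
handle [655.  269.8 161.4] 87
cyl [704.8 115.3 139.7] 280
N 16 row [ 6.6 18.3  0.7] rz 0.0768 | tcp [584.5 -11.  251.8] a0 0.022 tilt [-0.003  0.001] t 30.8 F [-0.2  0.  -0.7] w 70.4
```

View pics/w18.png

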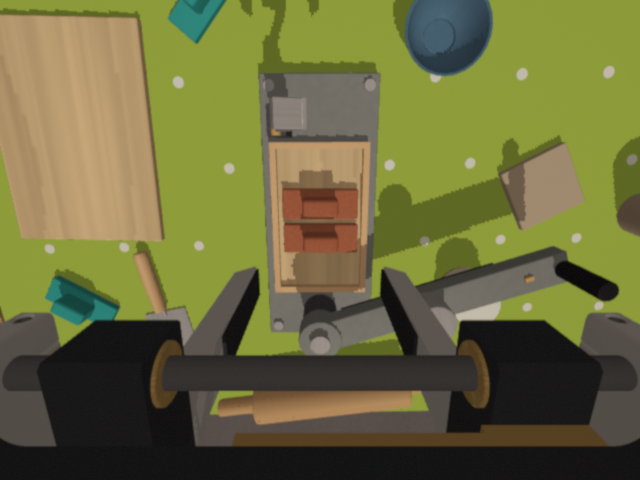

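View pics/t3.png

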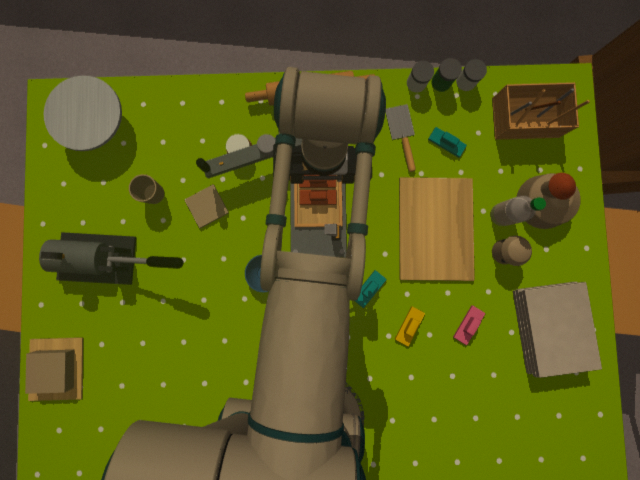

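Both tiles lie flat and square at (633, -11.5) and (586, -11.2), and the board is empty. The bar stands at about 1.25. Next I return the bar.

```bash
python3 -m jog '[[[60,6.6,18.4,0,0,0,0.077],[60,6.6,18.4,0,0,0,0.077],[60,6.6,18.4,0,0,0,0.077],[60,6.6,18.4,0,0,0,0.077],[60,6.6,18.4,0,0,0,0.077],[60,6.6,18.4,0,0,0,0.077],[60,6.6,18.4,0,0,0,0.077],[60,6.6,18.4,0,0,0,0.077]]]' 15
python3 -m jog '[[[60,6.6,18.4,0,0,0,0.077],[60,6.6,18.4,0,0,0,0.077],[60,6.6,18.4,0,0,0,0.077],[60,6.6,18.4,0,0,0,0.077],[60,6.6,18.4,0,0,0,0.077],[60,6.6,18.4,0,0,0,0.077],[60,6.6,18.4,0,0,0,0.077],[60,6.6,18.4,0,0,0,0.077]]]' 15
python3 - <<'E'
from h import *
p=eyes.camera("wrist"); save(p,"w19.png")
P=cloud(p)*1000; x,y,z=P[...,0],P[...,1],P[...,2]
m=(abs(x-656)<30)&(abs(y-272)<30)&(z>155)&(z<175); print("handle",P[m].mean(0).round(1),np.median(P[m],0),m.sum())
go(656,271.5,105,1.265,5)
E
```

```text
time_s: 31.47
tool_pos: [0.5761, 0.1435, 0.2513]
ee_rot: [0.315, 0.949, -0.001, -0.002]
ft_force: [-0.3, -0.1, -0.1]
gripper_width: 0.0566
time_s: 32.13
tool_pos: [0.659, 0.2736, 0.2508]
ee_rot: [0.588, 0.809, -0.002, -0.002]
ft_force: [0.1, -0.5, 0.2]
gripper_width: 0.0565
handle [656.1 273.4 164.4] [656.03674824 273.64331767 164.86902744] 439
N 5 row [-0.6 -1.4 28.9] rz 0.0012 | tcp [662.  276.2 249.5] a0 1.259 tilt [-0.002  0.001] t 32.2 F [ 3.2  1.  -0.2] w 56.3
```

View pics/w19.png

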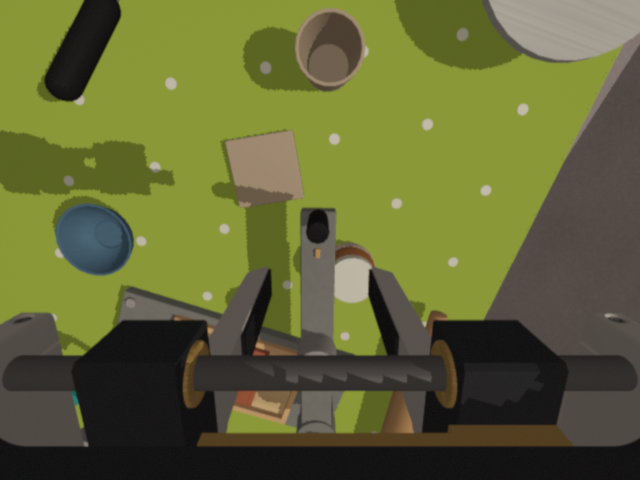

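```bash
python3 -m jog '[[[60,0,-5,36,0,0,0],[60,0,0,36,0,0,0],[60,0,0,36,0,0,0],[60,0,0,36,0,0,0],[60,0,0,0,0,0,0],[28,0,0,0,0,0,0],[28,0,0,0,0,0,0],[28,0,0,0,0,0,0]]]' 15
python3 -m jog '[[[28,0,0,0,0,0,0],[28,0,0,0,0,0,0],[28,0,0,0,0,0,0],[28,0,0,0,0,0,0],[28,0,0,0,0,0,0],[28,0,0,0,0,0,0],[28,-0.15,-9.5,0,0,0,-0.0317],[28,-0.15,-9.5,0,0,0,-0.0317]]]' 15
python3 - <<'E'
from h import *
p=eyes.camera("wrist"); save(p,"w20.png")
st()
go(446,-8.5,105,.018,40)
E
```

```text
time_s: 32.85
tool_pos: [0.6568, 0.2718, 0.1124]
ee_rot: [0.587, 0.81, 0.002, 0.001]
ft_force: [-1.1, 0.3, 0.1]
gripper_width: 0.0399
time_s: 33.52
tool_pos: [0.6379, 0.2652, 0.1096]
ee_rot: [0.56, 0.828, 0.001, 0.0]
ft_force: [0.6, 0.0, 0.0]
gripper_width: 0.0264
33.57 tcp [635.2 264.3 109.7] rotvec [[-0.374, 0.928, -0.002], [0.928, 0.374, -0.0], [0.0, -0.002, -1.0]] F [-2.1 -0.3  0.3] w 26.4
N 40 row [-0.1 -8.8  0.1] rz -0.0292 | tcp [635.2 264.3 109.7] a0 1.188 tilt [-0.002 -0.   ] t 33.6 F [-2.1 -0.3  0.3] w 26.4
```

View pics/w20.png

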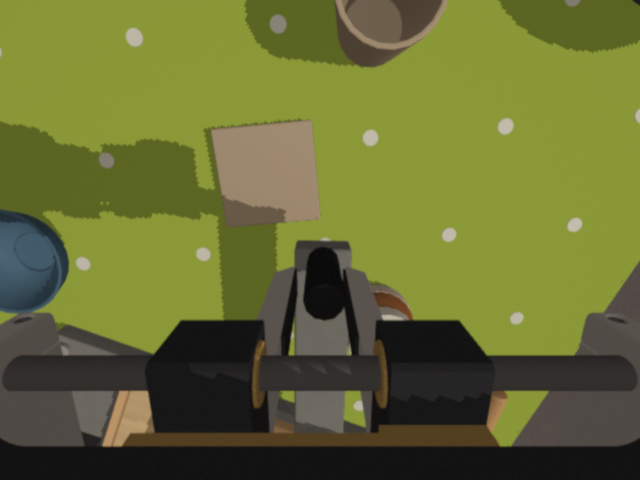

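```bash
R='';python3 -m jog '[[[28,-0.1,-8.8,0,0,0,-0.0292],[28,-0.1,-8.8,0,0,0,-0.0292],[28,-0.1,-8.8,0,0,0,-0.0292],[28,-0.1,-8.8,0,0,0,-0.0292],[28,-0.1,-8.8,0,0,0,-0.0292],[28,-0.1,-8.8,0,0,0,-0.0292],[28,-0.1,-8.8,0,0,0,-0.0292],[28,-0.1,-8.8,0,0,0,-0.0292]]]'
python3 -m jog '[[[28,-0.1,-8.8,0,0,0,-0.0292],[28,-0.1,-8.8,0,0,0,-0.0292],[28,-0.1,-8.8,0,0,0,-0.0292],[28,-0.1,-8.8,0,0,0,-0.0292],[28,-0.1,-8.8,0,0,0,-0.0292],[28,-0.1,-8.8,0,0,0,-0.0292],[28,-0.1,-8.8,0,0,0,-0.0292],[28,-0.1,-8.8,0,0,0,-0.0292]]]'
python3 -m jog '[[[28,-0.1,-8.8,0,0,0,-0.0292],[28,-0.1,-8.8,0,0,0,-0.0292],[28,-0.1,-8.8,0,0,0,-0.0292],[28,-0.1,-8.8,0,0,0,-0.0292],[28,-0.1,-8.8,0,0,0,-0.0292],[28,-0.1,-8.8,0,0,0,-0.0292],[28,-0.1,-8.8,0,0,0,-0.0292],[28,-0.1,-8.8,0,0,0,-0.0292]]]'
python3 - <<'E'
from h import *
p=eyes.camera("wrist"); save(p,"w21.png")
go(446,-8.5,109,.018,16)
E
```

```text
time_s: 34.23
tool_pos: [0.5753, 0.2319, 0.1096]
ee_rot: [0.46, 0.888, 0.001, 0.0]
ft_force: [0.4, 1.9, 0.4]
gripper_width: 0.0262
time_s: 34.9
tool_pos: [0.5227, 0.1853, 0.1097]
ee_rot: [0.353, 0.935, 0.001, -0.0]
ft_force: [1.1, 1.3, 0.6]
gripper_width: 0.0264
time_s: 35.57
tool_pos: [0.4823, 0.1275, 0.1097]
ee_rot: [0.242, 0.97, 0.001, -0.0]
ft_force: [0.4, 1.5, 0.2]
gripper_width: 0.0265
N 16 row [-0.1 -8.8  0. ] rz -0.0294 | tcp [481.2 126.  109.6] a0 0.488 tilt [-0.001 -0.001] t 35.6 F [-2.  -0.8 -0.1] w 26.4
```

View pics/w21.png

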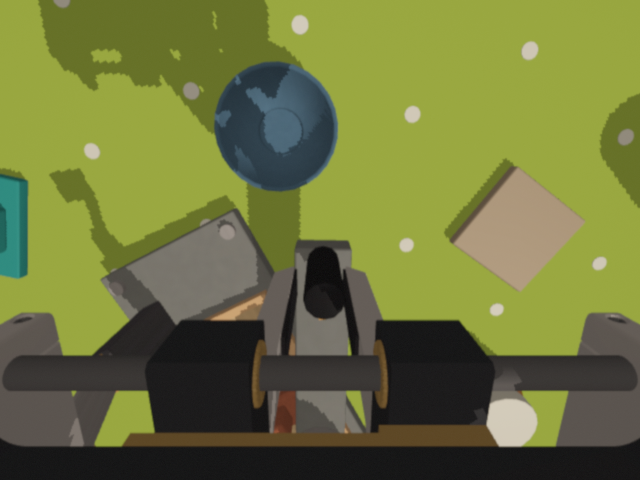

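Run:
```python
from h import *
p=eyes.camera("wrist"); P=cloud(p)*1000; s=manip.get_state(); M=R.from_quat(s["ee_rot"]).as_matrix(); T=(P-np.array(s["tool_pos"])*1000)@M
for n,(l,t,r,b) in dict(blockL=(160,325,255,420),blockR=(400,325,480,420),side=(0,330,45,440),rod=(80,360,140,385),bot=(200,440,480,475),hasp=(100,330,140,355)).items():
    q=T[t:b,l:r].reshape(-1,3); q=q[~np.isnan(q[:,0])]; print(n,"min",q.min(0).round(),"max",q.max(0).round(),"med",np.median(q,0).round())
```

```text
blockL min [ -96. -149. -151.] max [ 35. -15.  86.] med [  32.  -25. -149.]
blockR min [-132.   15. -152.] max [ 35. 174. 111.] med [  32.   25. -149.]
side min [   3.  -78. -159.] max [  35.  -59. -130.] med [  24.  -73. -141.]
rod min [  24.  -58. -145.] max [  30.  -42. -139.] med [  27.  -49. -143.]
bot min [  18.  -25. -166.] max [  26.   32. -152.] med [  24.    3. -161.]
hasp min [-138. -242.    6.] max [ -69. -147.  111.] med [ -76. -156.   27.]
```

The gripper body starts at z≈239, well above the hasp top at about 190, so I continue.

```bash
python3 -m jog '[[[28,-0.1,-8.8,0,0,0,-0.0292],[28,-0.1,-8.8,0,0,0,-0.0292],[28,-0.1,-8.8,0,0,0,-0.0292],[28,-0.1,-8.8,0,0,0,-0.0292],[28,-0.1,-8.8,0,0,0,-0.0292],[28,-0.1,-8.8,0,0,0,-0.0292],[28,-0.1,-8.8,0,0,0,-0.0292],[28,-0.1,-8.8,0,0,0,-0.0292]]]'
python3 -m jog '[[[28,-0.1,-8.8,0,0,0,-0.0292],[28,-0.1,-8.8,0,0,0,-0.0292],[28,-0.1,-8.8,0,0,0,-0.0292],[28,-0.1,-8.8,0,0,0,-0.0292],[28,-0.1,-8.8,0,0,0,-0.0292],[28,-0.1,-8.8,0,0,0,-0.0292],[28,-0.1,-5,0,0,0,-0.02],[28,0,0,0,0,0,0]]]'
python3 - <<'E'
from h import *
p=eyes.camera("wrist"); save(p,"w22.png")
go(446,-8.5,109,.018,1)
E
```

```text
time_s: 36.33
tool_pos: [0.4575, 0.0623, 0.1099]
ee_rot: [0.128, 0.992, 0.001, 0.001]
ft_force: [-0.2, 1.1, 0.4]
gripper_width: 0.0262
time_s: 37.0
tool_pos: [0.448, 0.0044, 0.1098]
ee_rot: [0.031, 1.0, -0.0, 0.0]
ft_force: [0.2, 0.8, -0.2]
gripper_width: 0.0262
N 1 row [  1.1 -13.4   0.7] rz -0.0451 | tcp [447.9   4.8 109.7] a0 0.063 tilt [0.001 0.   ] t 37.0 F [ 0.4 -0.9  0.4] w 26.3
```

View pics/w22.png

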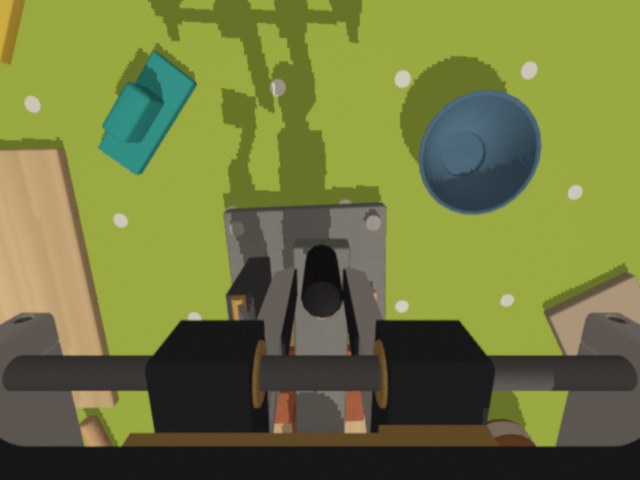

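```bash
python3 -m jog '[[[28,0,-4,0,0,0,-0.01],[28,0,-4,0,0,0,-0.01],[28,0,-3,0,0,0,-0.01],[28,0,-2,0,0,0,-0.01],[28,0,-2,0,0,0,0],[28,0,-1,0,0,0,0],[28,0,0,0,0,0,0],[28,0,0,0,0,0,0]]]'
python3 -m jog '[[[28,0,-1,0,0,0,0],[28,0,-1,0,0,0,0],[28,0,-1,0,0,0,0],[28,0,-1,0,0,0,0],[28,0,-1,0,0,0,0],[28,0,-1,0,0,0,0],[28,0,-1,0,0,0,0],[28,0,0,0,0,0,0]]]'
python3 - <<'E'
from h import *
go(446,-8.5,109,.018,1)
E
```

```text
time_s: 37.72
tool_pos: [0.4466, -0.0112, 0.1096]
ee_rot: [0.011, 1.0, -0.0, -0.0]
ft_force: [0.6, 0.8, -0.2]
gripper_width: 0.0263
time_s: 38.38
tool_pos: [0.4465, -0.0109, 0.1093]
ee_rot: [0.012, 1.0, 0.007, 0.0]
ft_force: [1.4, 17.9, 0.5]
gripper_width: 0.0264
N 1 row [0.6 2.4 0.4] rz -0.0065 | tcp [446.5 -10.9 109.3] a0 0.024 tilt [0.    0.014] t 38.4 F [ 1.4 17.9  0.5] w 26.4
```

```bash
python3 -m jog '[[[28,0,5,0,0,0,0],[60,0,4,0,0,0,0],[60,0,0,0,0,0,0],[60,0,0,0,0,0,0],[60,0,0,-15,0,0,0],[60,0,0,-35,0,0,0],[60,0,0,-40,0,0,0],[60,0,0,-40,0,0,0]]]' 15
python3 - <<'E'
from h import *
p=eyes.camera("wrist"); save(p,"w23.png")
P=cloud(p)*1000; x,y,z=P[...,0],P[...,1],P[...,2]
m=(abs(x-446)<30)&(abs(y+10)<35)&(z>158)&(z<172); print("handle",P[m].mean(0).round(1),m.sum())
m=(abs(x-486)<40)&(y<-35)&(y>-110)&(z>110)&(z<200); Q=P[m]; print("hasp",len(Q),Q.min(0).round(),Q.max(0).round())
for lo in range(110,200,10):
    q=Q[(Q[:,2]>lo)&(Q[:,2]<=lo+10)]
    if len(q): print(lo,q.min(0).round(),q.max(0).round(),len(q))
st()
E
```

```text
time_s: 39.05
tool_pos: [0.4458, -0.0098, 0.2406]
ee_rot: [0.011, 1.0, -0.0, -0.001]
ft_force: [1.9, 0.6, -0.2]
gripper_width: 0.0562
handle [446.5 -10.2 164.7] 496
hasp 765 [470. -58. 110.] [499. -35. 190.]
110 [470. -58. 110.] [499. -46. 120.] 105
120 [473. -50. 120.] [493. -42. 130.] 70
130 [473. -46. 130.] [489. -37. 140.] 67
140 [473. -41. 140.] [486. -36. 150.] 50
150 [473. -37. 150.] [481. -35. 153.] 13
170 [472. -47. 175.] [473. -35. 180.] 17
180 [472. -49. 180.] [497. -35. 190.] 443
39.1 tcp [451.1 -10.7 248.9] rotvec [[-1.0, 0.021, 0.014], [0.021, 1.0, -0.004], [-0.014, -0.003, -1.0]] F [1.9 0.1 4. ] w 56.4
```

View pics/w23.png

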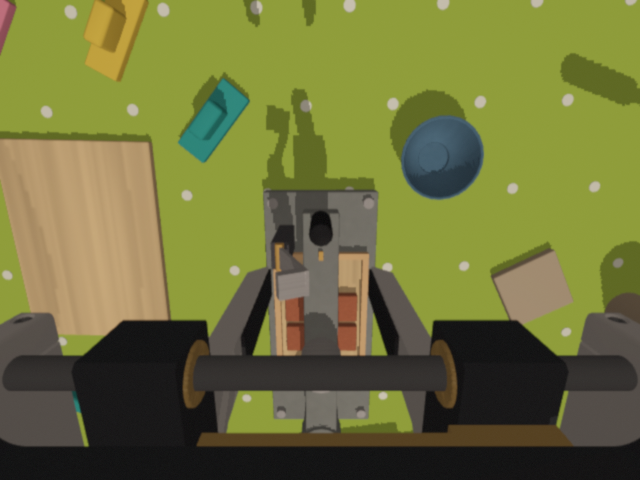

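Run:
```python
from h import *
p=eyes.camera("wrist"); P=cloud(p)*1000; x,y,z=P[...,0],P[...,1],P[...,2]
v,u=np.mgrid[0:480,0:640]
for m,r in((m,m["region"]) for m in eyes.masks_of("hasp",p)[:3]):
    Q=P[r]; Q=Q[~np.isnan(Q[:,0])]; print(m["score"],np.round(m["bbox"]),len(Q))
    for lo in range(90,200,8):
        q=Q[(Q[:,2]>lo)&(Q[:,2]<=lo+8)]
        if len(q)>3: print("  z",lo,"x",q[:,0].min().round(),q[:,0].max().round(),"y",q[:,1].min().round(),q[:,1].max().round(),len(q))
crop(p,"w24.png",(250,180,390,330),5)
```

```text
0.74 [279. 235. 312. 290.] 1340
  z 98 x 470.0 499.0 y -56.0 -26.0 7
  z 106 x 470.0 499.0 y -60.0 -50.0 140
  z 114 x 472.0 495.0 y -53.0 -47.0 54
  z 122 x 473.0 492.0 y -49.0 -42.0 51
  z 130 x 473.0 489.0 y -46.0 -38.0 52
  z 138 x 473.0 486.0 y -42.0 -35.0 39
  z 146 x 472.0 483.0 y -39.0 -31.0 37
  z 154 x 473.0 479.0 y -35.0 -28.0 30
  z 162 x 472.0 476.0 y -30.0 -25.0 20
  z 170 x 473.0 496.0 y -39.0 -20.0 77
  z 178 x 472.0 497.0 y -49.0 -20.0 600
  z 186 x 473.0 497.0 y -47.0 -36.0 229
0.19 [288. 282. 358. 311.] 982
  z 98 x 538.0 550.0 y 9.0 9.0 9
  z 178 x 496.0 497.0 y -37.0 -28.0 8
```

View pics/w24.png

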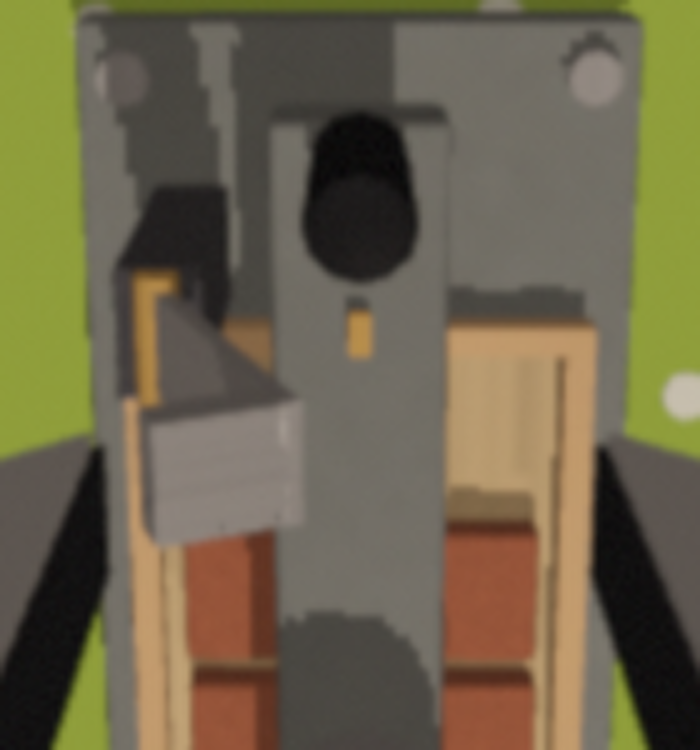

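The hasp leans left at about 1.13 rad, with its tip near y -44, z 188. I will push it from the right with shut fingers, then press it down.

```bash
python3 - <<'E'
from h import *
go(485,-105,245,.018,6)
E
python3 -m jog '[[[0,-6,-16,0,0,0,0],[0,-6,-16,0,0,0,0],[0,-6,-16,0,0,0,0],[0,-6,-16,0,0,0,0],[0,-6,-16,0,0,0,0],[0,-6,-16,0,0,0,0],[0,0,0,0,0,0,0],[0,0,0,0,0,0,0]]]' 20
python3 - <<'E'
from h import *
go(485,-105,136,.018,6); p=eyes.camera("top");
E
```

```text
N 6 row [ -6.3 -15.7  -0.3] rz -0.0006 | tcp [448.9 -10.2 242.6] a0 0.021 tilt [ 0.007 -0.002] t 39.2 F [ 0.3 -0.5 -0.4] w 56.3
time_s: 39.87
tool_pos: [0.4796, -0.106, 0.2377]
ee_rot: [0.011, 1.0, 0.001, -0.002]
ft_force: [0.4, 0.0, 0.5]
gripper_width: 0.0065
N 6 row [-0.9  0.2 17. ] rz -0.0008 | tcp [ 479.6 -106.   237.7] a0 0.023 tilt [-0.004  0.001] t 39.9 F [0.4 0.  0.5] w 6.5
```

```bash
python3 -m jog '[[[0,-3,0,25,0,0,0],[0,-2,0,25,0,0,0],[0,0,0,25,0,0,0],[0,0,0,25,0,0,0],[0,0,0,0,0,0,0],[0,0,12,0,0,0,0],[0,0,12,0,0,0,0],[0,0,6,0,0,0,0]]]' 20
python3 - <<'E'
from h import *
go(485,-60,136,.018,6); p=eyes.camera("wrist"); save(p,"w25.png")
E
```

```text
time_s: 40.58
tool_pos: [0.4872, -0.0739, 0.1412]
ee_rot: [0.01, 1.0, 0.0, 0.001]
ft_force: [0.3, 0.0, 0.6]
gripper_width: 0.0008
N 6 row [0.4 2.3 0.9] rz -0.0003 | tcp [487.2 -73.9 141.2] a0 0.02 tilt [0.003 0.   ] t 40.6 F [0.3 0.  0.6] w 0.8
```

View pics/w25.png

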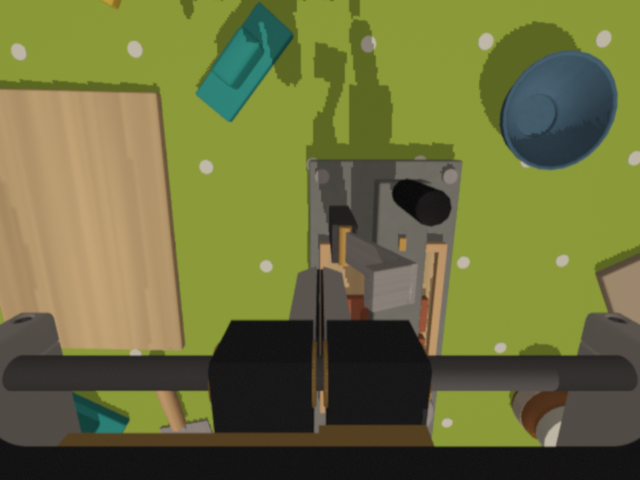

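```bash
python3 -m jog '[[[0,0,7,0,0,0,0],[0,0,7,0,0,0,0],[0,0,7,0,0,0,0],[0,0,7,0,0,0,0],[0,0,7,0,0,0,0],[0,0,7,0,0,0,0],[0,0,7,0,0,0,0],[0,0,0,0,0,0,0]]]' 20
python3 - <<'E'
from h import *
go(485,-20,136,.018,6); p=eyes.camera("wrist"); save(p,"w26.png")
E
```

```text
time_s: 41.3
tool_pos: [0.4872, -0.0254, 0.1395]
ee_rot: [0.01, 1.0, 0.001, -0.0]
ft_force: [-0.3, -0.1, -0.3]
gripper_width: 0.0007
N 6 row [0.4 0.9 0.6] rz -0.0003 | tcp [487.2 -25.4 139.5] a0 0.02 tilt [-0.     0.001] t 41.3 F [-0.3 -0.1 -0.3] w 0.7
```

View pics/w26.png

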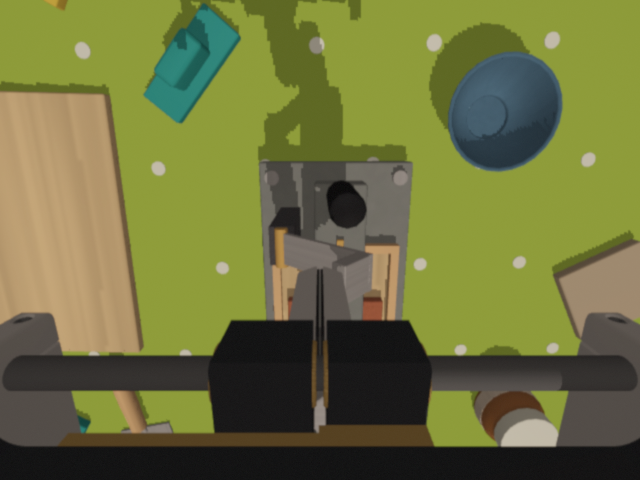

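```bash
python3 -m jog '[[[0,0,5,1,0,0,0],[0,0,5,2,0,0,0],[0,0,5,3,0,0,0],[0,0,5,3,0,0,0],[0,0,5,3,0,0,0],[0,0,5,3,0,0,0],[0,0,5,3,0,0,0],[0,0,0,0,0,0,0]]]' 20
python3 - <<'E'
from h import *
go(485,10,110,.018,6); p=eyes.camera("wrist"); save(p,"w27.png")
E
```

```text
time_s: 42.02
tool_pos: [0.4875, 0.0093, 0.1208]
ee_rot: [0.01, 1.0, 0.001, -0.001]
ft_force: [-0.1, 0.1, -0.5]
gripper_width: 0.0006
N 6 row [0.4 0.1 1.8] rz -0.0004 | tcp [487.5   9.3 120.8] a0 0.02 tilt [-0.001  0.001] t 42.0 F [-0.1  0.1 -0.5] w 0.6
```

View pics/w27.png

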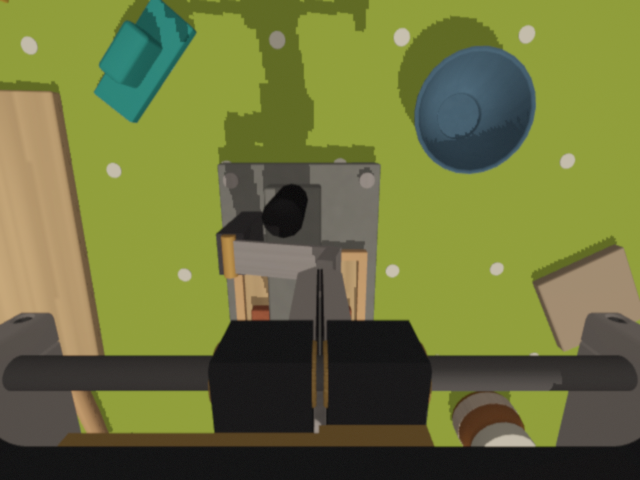

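```bash
python3 -m jog '[[[0,0,1,3,0,0,0],[0,0,1,3,0,0,0],[0,0,1,3,0,0,0],[0,0,1,2,0,0,0],[0,0,0,2,0,0,0],[0,0,0,1,0,0,0],[0,0,0,0,0,0,0],[0,0,0,0,0,0,0]]]' 20
python3 - <<'E'
from h import *
go(485,10,110,.018,6); p=eyes.camera("wrist"); save(p,"w28.png")
P=cloud(p)*1000; x,y,z=P[...,0],P[...,1],P[...,2]
m=(abs(x-482)<5)&(z>95)&(z<150)
for lo in range(-60,40,10):
    q=P[m&(y>lo)&(y<=lo+10)]; 
    if len(q): print(lo,np.percentile(q[:,2],[5,50,95]).round(1),len(q))
E
```

```text
time_s: 42.73
tool_pos: [0.488, 0.0119, 0.1074]
ee_rot: [0.01, 1.0, -0.0, -0.0]
ft_force: [-0.5, -0.8, 1.3]
gripper_width: 0.0003
N 6 row [ 0.5 -0.3 -0.4] rz -0.0005 | tcp [488.   11.9 107.4] a0 0.021 tilt [-0. -0.] t 42.7 F [-0.5 -0.8  1.3] w 0.3
-60 [107.7 109.7 111. ] 197
-50 [106.6 107.7 108.8] 212
-40 [107.5 108.4 109.5] 221
-30 [108.  109.  110.1] 216
-20 [108.4 109.5 110.6] 212
-10 [109.2 110.1 111.2] 218
0 [109.8 111.2 148.7] 347
10 [110.7 138.3 149. ] 285
20 [134.9 136.7 148.8] 83
```

View pics/w28.png

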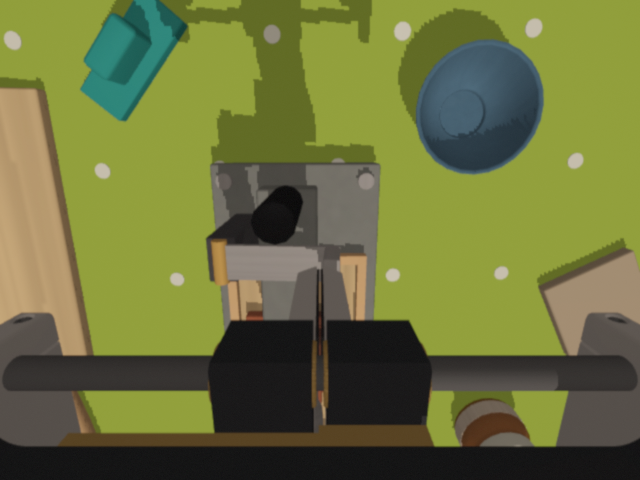

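```bash
python3 -m jog '[[[0,0,0,1,0,0,0],[0,0,0,1,0,0,0],[0,0,0,1,0,0,0],[0,0,0,1,0,0,0],[0,0,0,1,0,0,0],[0,0,0,1,0,0,0],[0,0,0,0,0,0,0],[0,0,0,0,0,0,0]]]' 20
python3 -m jog '[[[0,0,0,1,0,0,0],[0,0,0,1,0,0,0],[0,0,0,1,0,0,0],[0,0,0,0,0,0,0],[0,0,0,0,0,0,0],[0,0,0,0,0,0,0],[0,0,0,0,0,0,0],[0,0,0,0,0,0,0]]]' 20
python3 - <<'E'
from h import *
go(485,10,110,.018,6); p=eyes.camera("wrist"); 
P=cloud(p)*1000; x,y,z=P[...,0],P[...,1],P[...,2]
m=(abs(x-482)<5)&(z>95)&(z<150)
for lo in range(-60,40,10):
    q=P[m&(y>lo)&(y<=lo+10)]; 
    if len(q): print(lo,np.percentile(q[:,2],[5,50,95]).round(1),len(q))
E
```

```text
time_s: 43.45
tool_pos: [0.4883, 0.0118, 0.1019]
ee_rot: [0.01, 1.0, -0.0, 0.0]
ft_force: [-0.1, -1.3, 3.5]
gripper_width: 0.0007
time_s: 44.12
tool_pos: [0.4891, 0.0111, 0.1007]
ee_rot: [0.01, 1.0, -0.001, 0.001]
ft_force: [-2.5, -1.2, 14.4]
gripper_width: 0.0003
N 6 row [ 0.7 -0.2 -1.6] rz -0.0004 | tcp [489.1  11.1 100.7] a0 0.02 tilt [ 0.003 -0.002] t 44.1 F [-2.5 -1.2 14.4] w 0.3
-60 [107.3 109.6 110.7] 206
-50 [106.2 107.2 108.2] 229
-40 [106.1 107.3 108.3] 223
-30 [106.3 107.2 108.4] 224
-20 [106.3 107.3 108.2] 228
-10 [106.2 107.2 117.7] 235
0 [106.4 108.2 148.3] 457
10 [106.5 134.4 148.7] 416
20 [130.  131.8 148.4] 151
```

The hasp is flat: z is uniform at 107 mm along the strap, and 14 N met the stop. I lift off and check.

```bash
python3 -m jog '[[[0,0,0,-6,0,0,0],[0,0,0,-10,0,0,0],[0,0,0,-35,0,0,0],[0,0,0,-40,0,0,0],[0,0,0,-40,0,0,0],[0,0,0,-30,0,0,0],[0,0,0,0,0,0,0],[0,0,0,0,0,0,0]]]' 20
python3 - <<'E'
from h import *
p=eyes.camera("wrist"); save(p,"w29.png")
P=cloud(p)*1000; x,y,z=P[...,0],P[...,1],P[...,2]
m=(abs(x-482)<5)&(z>95)&(z<150)
for lo in range(-60,40,10):
    q=P[m&(y>lo)&(y<=lo+10)]; 
    if len(q): print(lo,np.percentile(q[:,2],[5,50,95]).round(1),len(q))
m=(abs(x-446)<30)&(abs(y+10)<35)&(z>158)&(z<172); print("handle",P[m].mean(0).round(1),m.sum())
go(423,345,250,1.656,16)
E
```

```text
time_s: 44.83
tool_pos: [0.4892, 0.0122, 0.2614]
ee_rot: [0.01, 1.0, -0.0, 0.002]
ft_force: [0.8, -0.6, 0.0]
gripper_width: 0.0002
-60 [107.2 109.1 110.9] 76
-50 [106.  107.4 108.5] 81
-40 [106.2 107.4 108.4] 77
-30 [106.2 107.3 108.4] 79
-20 [105.9 107.2 108.6] 81
-10 [105.9 107.2 108.3] 81
0 [106.3 107.4 108.6] 79
10 [106.6 108.5 132.1] 80
20 [129.8 131.1 132.2] 54
handle [445.1  -8.6 164.8] 436
N 16 row [19.7 13.2  0.6] rz 0.1022 | tcp [488.   12.3 259.5] a0 0.021 tilt [0. 0.] t 44.9 F [-0.1 -0.1 -0.4] w 0.5
```

View pics/w29.png

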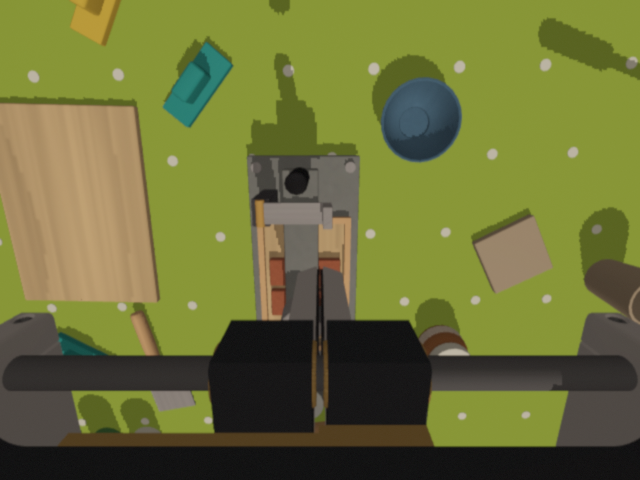

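The hasp is closed across the bar and the handle is at (445, -9), so the bar is at its stop. I move on to the lever.

```bash
python3 -m jog '[[[0,19.7,13.2,0,0,0,0.102],[0,19.7,13.2,0,0,0,0.102],[0,19.7,13.2,0,0,0,0.102],[0,19.7,13.2,0,0,0,0.102],[0,19.7,13.2,0,0,0,0.102],[0,19.7,13.2,0,0,0,0.102],[0,19.7,13.2,0,0,0,0.102],[0,19.7,13.2,0,0,0,0.102]]]' 20
python3 -m jog '[[[0,19.7,13.2,0,0,0,0.102],[0,19.7,13.2,0,0,0,0.102],[0,19.7,13.2,0,0,0,0.102],[0,19.7,13.2,0,0,0,0.102],[0,19.7,13.2,0,0,0,0.102],[0,19.7,13.2,0,0,0,0.102],[0,19.7,13.2,0,0,0,0.102],[0,19.7,13.2,0,0,0,0.102]]]' 20
python3 - <<'E'
from h import *
p=eyes.camera("wrist"); save(p,"w30.png")
P=cloud(p)*1000
for m in eyes.masks_of("lever",p)[:2]:
    Q=P[m["region"]]; Q=Q[~np.isnan(Q[:,0])]; print(m["score"],np.round(m["bbox"]))
    for lo in range(300,520,15):
        q=Q[(Q[:,1]>lo)&(Q[:,1]<=lo+15)]
        if len(q)>5: print(lo+7,"x",np.percentile(q[:,0],[2,50,98]).round(),"ztop",np.percentile(q[:,2],95).round(1))
go(423,345,250,1.656,16)
E
```

```text
time_s: 45.55
tool_pos: [0.3811, 0.1646, 0.2575]
ee_rot: [0.409, 0.913, -0.001, -0.002]
ft_force: [0.1, 0.4, 0.2]
gripper_width: 0.0002
time_s: 46.22
tool_pos: [0.4212, 0.3452, 0.2571]
ee_rot: [0.737, 0.676, -0.002, -0.001]
ft_force: [0.5, 0.0, -0.3]
gripper_width: 0.0005
0.66 [304.  38. 333. 260.]
322 x [406. 418. 430.] ztop 173.7
337 x [406. 419. 431.] ztop 172.4
352 x [407. 420. 432.] ztop 167.3
367 x [408. 421. 433.] ztop 161.5
382 x [410. 422. 435.] ztop 156.1
397 x [411. 423. 436.] ztop 150.7
412 x [416. 425. 432.] ztop 144.2
427 x [420. 426. 433.] ztop 133.6
442 x [421. 428. 434.] ztop 128.3
457 x [422. 429. 436.] ztop 122.0
472 x [424. 430. 437.] ztop 116.9
487 x [425. 432. 438.] ztop 111.4
502 x [423. 433. 443.] ztop 105.8
517 x [424. 434. 443.] ztop 100.6
N 16 row [-0.1  0.   0.4] rz 0.0002 | tcp [423.  346.5 256.2] a0 1.652 tilt [-0.004 -0.001] t 46.3 F [-0.1 -0.3 -0.8] w 0.1
```

View pics/w30.png

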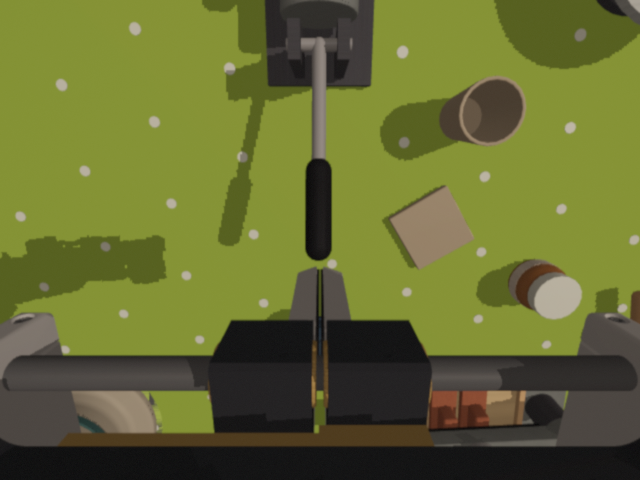

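```bash
python3 -m jog '[[[0,0,-2,27,0,0,0],[0,0,0,27,0,0,0],[0,0,0,27,0,0,0],[0,0,0,27,0,0,0],[0,0,0,0,0,0,0],[0,0,0,0,0,0,0],[0,0,0,0,0,0,0],[0,0,0,0,0,0,0]]]' 20
python3 - <<'E'
from h import *
p=eyes.camera("wrist"); save(p,"w31.png")
go(420,347,145,1.656,1)
E
```

```text
time_s: 46.98
tool_pos: [0.4215, 0.345, 0.1532]
ee_rot: [0.735, 0.678, 0.001, 0.0]
ft_force: [-0.6, 0.1, 0.2]
gripper_width: 0.0003
N 1 row [ 1.7 -1.8  8.3] rz 0.0033 | tcp [421.6 345.1 153.3] a0 1.653 tilt [0.003 0.002] t 47.0 F [ 0.3 -0.6 -0.9] w 0.6
```

View pics/w31.png

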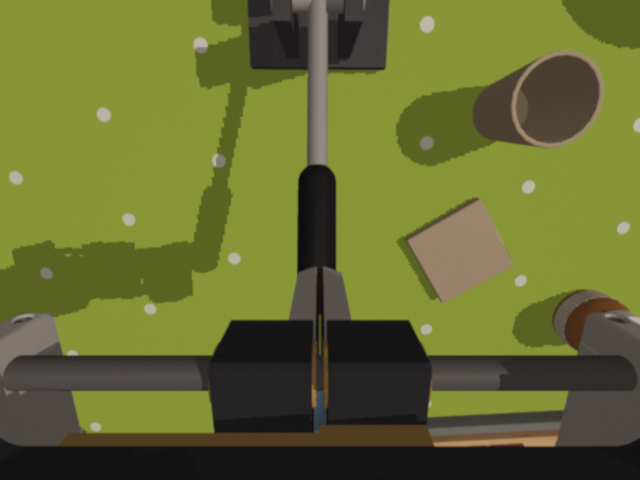

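```bash
python3 -m jog '[[[0,3,-2,10,0,0,0],[0,0,0,14,0,0,0],[0,0,0,15,0,0,0],[0,0,0,15,0,0,0],[0,0,0,15,0,0,0],[0,0,0,15,0,0,0],[0,0,0,12,0,0,0],[0,0,0,10,0,0,0]]]' 20
python3 - <<'E'
from h import *
p=eyes.camera("wrist"); save(p,"w32.png")
go(420,347,20,1.656,1)
E
```

```text
time_s: 47.7
tool_pos: [0.4196, 0.3467, 0.0459]
ee_rot: [0.735, 0.678, 0.0, 0.001]
ft_force: [0.2, -3.1, 7.5]
gripper_width: 0.0001
N 1 row [ 0.3  0.6 24.5] rz 0.0039 | tcp [419.3 346.8  44.5] a0 1.652 tilt [ 0.001 -0.002] t 47.8 F [ 1.  -3.5  7. ] w 0.5
```

View pics/w32.png

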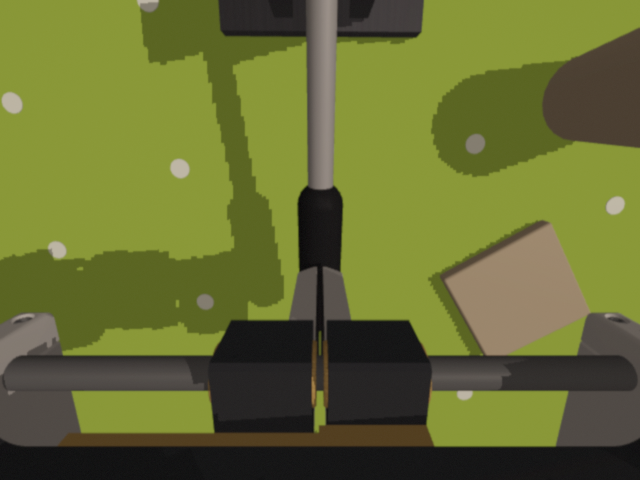

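```bash
python3 -m jog '[[[0,0,0,8,0,0,0],[0,0,0,7,0,0,0],[0,0,0,4,0,0,0],[0,0,0,3,0,0,0],[0,0,0,2,0,0,0],[0,0,0,0,0,0,0],[0,0,0,0,0,0,0],[0,0,0,0,0,0,0]]]' 20
python3 - <<'E'
from h import *
go(420,347,20,1.656,1)
E
```

```text
time_s: 48.42
tool_pos: [0.4199, 0.3499, 0.0244]
ee_rot: [0.736, 0.677, 0.003, -0.0]
ft_force: [-2.5, -0.0, 15.2]
gripper_width: 0.0005
N 1 row [-2.9  0.4  4.4] rz 0.0028 | tcp [419.9 349.9  24.4] a0 1.653 tilt [0.003 0.004] t 48.4 F [-2.5 -0.  15.2] w 0.5
```

```bash
python3 -m jog '[[[0,0,0,2,0,0,0],[0,0,0,2,0,0,0],[0,0,0,2,0,0,0],[0,0,0,1,0,0,0],[0,0,0,0,0,0,0],[0,0,0,0,0,0,0],[0,0,0,0,0,0,0],[0,0,0,0,0,0,0]]]' 20
python3 - <<'E'
from h import *
go(420,347,20,1.656,1)
p=eyes.camera("wrist"); P=cloud(p)*1000
for m in eyes.masks_of("lever",p)[:1]:
    Q=P[m["region"]]; Q=Q[~np.isnan(Q[:,0])]; print(m["score"],np.round(m["bbox"]))
    for lo in range(345,520,15):
        q=Q[(Q[:,1]>lo)&(Q[:,1]<=lo+15)]
        if len(q)>5: print(lo+7,"x",np.percentile(q[:,0],[2,50,98]).round(),"ztop",np.percentile(q[:,2],90).round(1))
E
```

```text
time_s: 49.08
tool_pos: [0.4201, 0.3505, 0.0225]
ee_rot: [0.736, 0.677, 0.004, -0.0]
ft_force: [-10.4, -3.4, 46.3]
gripper_width: 0.0005
N 1 row [-3.5  0.1  2.5] rz 0.0029 | tcp [420.1 350.5  22.5] a0 1.653 tilt [0.005 0.006] t 49.1 F [-10.4  -3.4  46.3] w 0.5
0.93 [296.   0. 341. 272.]
352 x [408. 429. 437.] ztop 52.9
367 x [409. 421. 434.] ztop 56.7
382 x [410. 422. 434.] ztop 61.5
397 x [412. 424. 435.] ztop 63.7
412 x [417. 425. 434.] ztop 65.0
427 x [419. 426. 433.] ztop 69.8
442 x [421. 427. 434.] ztop 74.8
457 x [421. 428. 435.] ztop 79.5
472 x [423. 430. 437.] ztop 84.2
487 x [424. 428. 443.] ztop 84.4
502 x [423. 433. 443.] ztop 13.1
```

Fully down: the force rose steeply and the lever slope is about -0.31. I let it return.

```bash
python3 -m jog '[[[0,0,0,-8,0,0,0],[0,0,0,-18,0,0,0],[0,0,0,-18,0,0,0],[0,0,0,-18,0,0,0],[0,0,0,-18,0,0,0],[0,0,0,-18,0,0,0],[0,0,0,-18,0,0,0],[0,0,0,-18,0,0,0]]]' 20
python3 -m jog '[[[0,0,0,-10,0,0,0],[0,0,0,0,0,0,0],[0,0,0,0,0,0,0],[0,0,0,0,0,0,0],[0,0,0,0,0,0,0],[0,0,0,0,0,0,0],[0,0,0,0,0,0,0],[0,0,0,0,0,0,0]]]' 20
cat > lev.py <<'E'
from h import *
go(420,349,20,1.656,1)
p=eyes.camera("wrist"); P=cloud(p)*1000
for m in eyes.masks_of("lever",p)[:1]:
    Q=P[m["region"]]; Q=Q[~np.isnan(Q[:,0])]; print(m["score"],np.round(m["bbox"]))
    for lo in range(360,500,30):
        q=Q[(Q[:,1]>lo)&(Q[:,1]<=lo+15)]
        if len(q)>5: print(lo+7,"x",np.median(q[:,0]).round(),"ztop",np.percentile(q[:,2],90).round(1))
E
python3 lev.py
```

```text
time_s: 49.85
tool_pos: [0.4194, 0.3492, 0.1505]
ee_rot: [0.735, 0.678, 0.002, -0.0]
ft_force: [-0.0, -0.5, -0.2]
gripper_width: 0.0006
time_s: 50.52
tool_pos: [0.4187, 0.3477, 0.158]
ee_rot: [0.736, 0.677, -0.001, -0.0]
ft_force: [-0.6, 0.2, 0.9]
gripper_width: 0.0005
N 1 row [  1.5   1.3 138. ] rz 0.0031 | tcp [418.7 347.7 158. ] a0 1.653 tilt [-0.001 -0.001] t 50.5 F [-0.6  0.2  0.9] w 0.5
0.82 [302.   1. 341. 270.]
367 x 421.0 ztop 160.9
397 x 423.0 ztop 149.9
427 x 426.0 ztop 132.8
457 x 429.0 ztop 121.8
487 x 431.0 ztop 111.0
```

The lever is back at rest: its profile matches the initial one. Stroke 2.

```bash
python3 -m jog '[[[0,1,1,14,0,0,0],[0,0,0,16,0,0,0],[0,0,0,16,0,0,0],[0,0,0,16,0,0,0],[0,0,0,16,0,0,0],[0,0,0,16,0,0,0],[0,0,0,16,0,0,0],[0,0,0,12,0,0,0]]]' 20
python3 -m jog '[[[0,0,0,6,0,0,0],[0,0,0,4,0,0,0],[0,0,0,4,0,0,0],[0,0,0,1,0,0,0],[0,0,0,1,0,0,0],[0,0,0,0,0,0,0],[0,0,0,0,0,0,0],[0,0,0,0,0,0,0]]]' 20
python3 lev.py
```

```text
time_s: 51.28
tool_pos: [0.4209, 0.3483, 0.0368]
ee_rot: [0.735, 0.678, 0.001, 0.001]
ft_force: [-1.4, -0.2, 8.8]
gripper_width: 0.0003
time_s: 51.95
tool_pos: [0.4213, 0.3505, 0.0242]
ee_rot: [0.736, 0.677, 0.003, -0.0]
ft_force: [-3.9, -1.3, 19.9]
gripper_width: 0.0003
N 1 row [-1.6 -1.1  4.2] rz 0.0028 | tcp [421.3 350.5  24.2] a0 1.653 tilt [0.003 0.004] t 52.0 F [-3.9 -1.3 19.9] w 0.3
```

```bash
python3 -m jog '[[[0,0,0,1.5,0,0,0],[0,0,0,1,0,0,0],[0,0,0,0,0,0,0],[0,0,0,0,0,0,0],[0,0,0,0,0,0,0],[0,0,0,0,0,0,0],[0,0,0,0,0,0,0],[0,0,0,0,0,0,0]]]' 20
python3 lev.py
python3 -m jog '[[[0,0,0,-8,0,0,0],[0,0,0,-18,0,0,0],[0,0,0,-18,0,0,0],[0,0,0,-18,0,0,0],[0,0,0,-18,0,0,0],[0,0,0,-18,0,0,0],[0,0,0,-18,0,0,0],[0,0,0,-18,0,0,0]]]' 20
python3 -m jog '[[[0,0,0,-5,0,0,0],[0,0,0,0,0,0,0],[0,0,0,0,0,0,0],[0,0,0,0,0,0,0],[0,0,0,0,0,0,0],[0,0,0,0,0,0,0],[0,0,0,0,0,0,0],[0,0,0,0,0,0,0]]]' 20
python3 lev.py
```

```text
time_s: 52.72
tool_pos: [0.4214, 0.3507, 0.0235]
ee_rot: [0.736, 0.677, 0.003, -0.0]
ft_force: [-6.2, -1.8, 30.9]
gripper_width: 0.0007
N 1 row [-1.8 -1.3  3.5] rz 0.0028 | tcp [421.4 350.7  23.5] a0 1.653 tilt [0.004 0.004] t 52.7 F [-6.2 -1.8 30.9] w 0.7
0.64 [295.   0. 341. 272.]
367 x 421.0 ztop 57.2
397 x 423.0 ztop 63.9
427 x 426.0 ztop 70.1
457 x 429.0 ztop 79.6
487 x 429.0 ztop 85.2
time_s: 53.48
tool_pos: [0.4204, 0.3495, 0.1536]
ee_rot: [0.736, 0.677, 0.001, -0.0]
ft_force: [-0.2, -0.6, -0.5]
gripper_width: 0.0007
time_s: 54.15
tool_pos: [0.4198, 0.3486, 0.1566]
ee_rot: [0.736, 0.677, -0.0, -0.0]
ft_force: [0.3, 0.2, 1.0]
gripper_width: 0.0002
N 1 row [  0.5   0.2 136.6] rz 0.0031 | tcp [419.8 348.6 156.6] a0 1.653 tilt [-0.001 -0.   ] t 54.1 F [0.3 0.2 1. ] w 0.2
0.55 [300.   0. 338. 269.]
367 x 421.0 ztop 160.9
397 x 423.0 ztop 150.0
427 x 426.0 ztop 132.9
457 x 429.0 ztop 121.9
487 x 431.0 ztop 110.9
```

Stroke 2 reached full depth and came fully back. Stroke 3 is the same.

```bash
python3 -m jog '[[[0,0,0,12.5,0,0,0],[0,0,0,16,0,0,0],[0,0,0,16,0,0,0],[0,0,0,16,0,0,0],[0,0,0,16,0,0,0],[0,0,0,16,0,0,0],[0,0,0,16,0,0,0],[0,0,0,12,0,0,0]]]' 20
python3 -m jog '[[[0,0,0,6,0,0,0],[0,0,0,4,0,0,0],[0,0,0,4,0,0,0],[0,0,0,2,0,0,0],[0,0,0,1.5,0,0,0],[0,0,0,1,0,0,0],[0,0,0,0,0,0,0],[0,0,0,0,0,0,0]]]' 20
python3 lev.py
```

```text
time_s: 54.92
tool_pos: [0.4209, 0.3483, 0.0368]
ee_rot: [0.735, 0.678, 0.001, 0.001]
ft_force: [-1.4, -0.3, 8.9]
gripper_width: 0.0
time_s: 55.58
tool_pos: [0.4213, 0.3507, 0.0235]
ee_rot: [0.736, 0.677, 0.003, -0.0]
ft_force: [-7.4, -2.1, 29.4]
gripper_width: 0.0001
N 1 row [-1.8 -1.2  3.5] rz 0.0028 | tcp [421.3 350.7  23.5] a0 1.653 tilt [0.004 0.004] t 55.6 F [-7.4 -2.1 29.4] w 0.1
0.89 [294.   1. 340. 272.]
367 x 421.0 ztop 57.1
397 x 423.0 ztop 63.9
427 x 426.0 ztop 70.0
457 x 429.0 ztop 79.5
487 x 428.0 ztop 85.2
```

```bash
python3 -m jog '[[[0,0,0,-8,0,0,0],[0,0,0,-18,0,0,0],[0,0,0,-18,0,0,0],[0,0,0,-18,0,0,0],[0,0,0,-18,0,0,0],[0,0,0,-18,0,0,0],[0,0,0,-18,0,0,0],[0,0,0,-18,0,0,0]]]' 20
python3 -m jog '[[[0,0,0,-20,0,0,0],[0,0,0,-30,0,0,0],[0,0,0,-40,0,0,0],[0,0,-20,0,0,0,0],[0,0,-30,0,0,0,0],[0,0,-30,0,0,0,0],[0,0,-30,0,0,0,0],[0,0,-30,0,0,0,0]]]' 20
python3 - <<'E'
from h import *
st()
p=eyes.camera("top"); save(p,"t4.png"); p2=eyes.camera("scene"); save(p2,"s4.png")
tiles(p,False)
E
```

```text
time_s: 56.35
tool_pos: [0.4204, 0.3495, 0.1536]
ee_rot: [0.736, 0.677, 0.001, -0.0]
ft_force: [0.1, 0.3, 0.2]
gripper_width: 0.0005
time_s: 57.02
tool_pos: [0.2792, 0.3601, 0.2421]
ee_rot: [0.736, 0.677, 0.0, -0.0]
ft_force: [-0.7, -0.3, -0.2]
gripper_width: 0.0003
57.02 tcp [279.2 360.1 242.1] rotvec [[0.083, 0.997, 0.0], [0.997, -0.083, 0.0], [0.0, 0.0, -1.0]] F [-0.7 -0.3 -0.2] w 0.3
0.8 [354. 268. 386. 305.] [22. 91. 70.] ztop 44.8
   plate 390 [ 337.7 -141.5] [40.1 98.9] 48.2 z 12.5
   peg 137 [ 337.4 -141.5] [21.9 43.3] 48.5 z 42.0
0.74 [130. 174. 166. 206.] [65. 59. 29.] ztop 86.7
   plate 145 [613.3 438.9] [64.9 61.4] 58.1 z 57.6
   peg 172 [614.7 439.8] [69.7 71.2] 30.0 z 84.0
0.64 [424. 128. 464. 161.] [20. 76. 56.] ztop 44.1
   plate 376 [ 733.4 -374.1] [100.2  42.1] 59.1 z 12.2
   peg 135 [ 733.4 -374.4] [44.5 22.3] 55.5 z 41.0
0.61 [454. 303. 485. 343.] [147.  63.  71.] ztop 44.6
   plate 399 [ 233.8 -404.6] [40.5 99. ] 56.3 z 12.6
   peg 151 [ 234.1 -404.2] [22.6 44.9] 53.3 z 41.9
0.6 [302. 194. 337. 202.] [105.  52.  21.] ztop 38.0
   peg 219 [587.3  -9.6] [96.9 35.9] 87.6 z 32.6
0.6 [298. 170. 336. 188.] [108.  53.  22.] ztop 37.1
   peg 213 [633.3 -11.1] [97.8 36.4] 90.0 z 32.5
0.56 [394. 306. 422. 345.] [147. 112.   0.] ztop 44.2
   plate 406 [ 235.4 -246.1] [40.7 99.3] 60.2 z 12.6
   peg 149 [ 235.3 -245.3] [21.9 44.1] 61.4 z 41.8
0.24 [398. 176. 473. 282.] [150. 114.  56.] ztop 16.7
   peg 7114 [ 494.7 -331.1] [200.8 279.6] 87.7 z 12.5
```

View pics/t4.png

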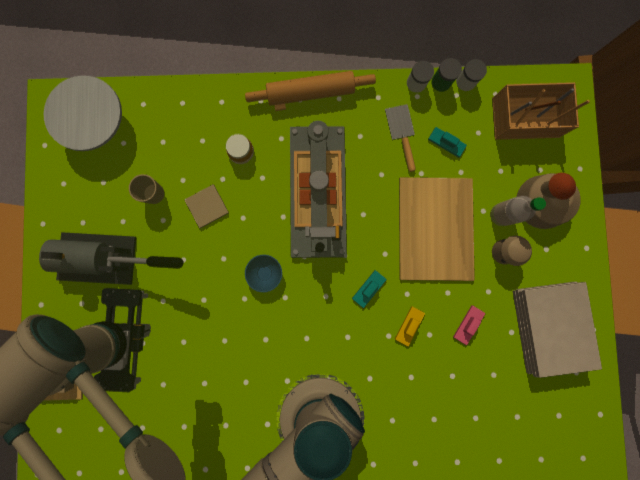

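View pics/s4.png

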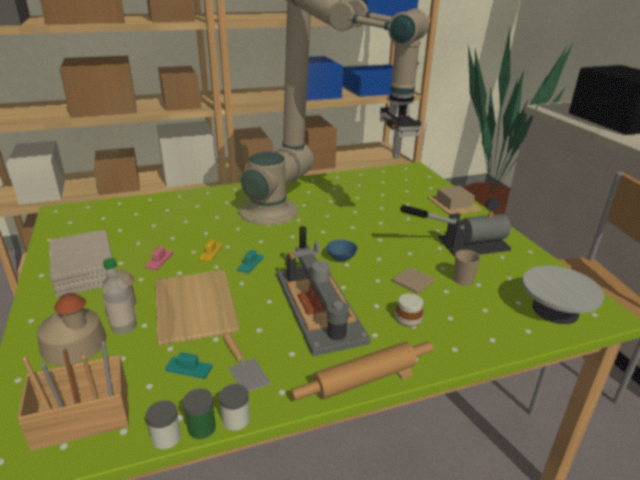

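The last pictures show the press closed with both tiles in the tray. The lever is up, the bowl, jar, cup and look-alikes are where they were, and the arm touches nothing. I hand in.

```bash
python3 -c "
from station import order
print(order.finish_job())"
```

```text
the job is handed in; nothing more can be done
None
```

The job is done and handed in at about 57 s of robot time; it gives no verdict.

**What I did:** I swung the bar to its stop. Two red-brown hook tiles were on the ware board, and both went flat into the tray, pegs up, side by side. I then swung the bar back to its stop, folded the hasp down and pumped the lever three full strokes.

**Last checks:**
- **Tiles:** both lay square in the tray at x ≈ 587 and 633 mm, with about 6 mm between them, and the ware board was empty.
- **Bar:** closed. The push against its stop reached 18 N, and the handle was in line with the tray afterwards.
- **Hasp:** flat, with its top at an even 107 mm along the strap.
- **Lever:** each stroke met its stop, at about -0.31 rad. After strokes 1 and 2 it measured fully back up; after stroke 3 I judged that only from the last pictures.
- **Other things:** all in the places they started from, as far as the pictures show.

**What disagreed or went wrong:**
- **Fingertips:** they sit about 28 mm above the reported TCP. The first two grasps therefore missed: on the first the fingers shut above the peg, and on the second they rested on its top at about 6 N. I corrected for this afterwards.
- **First stroke:** the fingers pressed up to 46 N on the lever at its stop. I read the 40 N limit as applying to the arm and gripper body, not the fingers, so this may or may not count. I kept the other two strokes to about 30 N.

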